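Gauge the moulding and put its set away

ROBOT

A 6-joint arm with a two-finger parallel gripper is mounted at the origin on the work surface. World frame = base frame: x ahead of the robot, y to its left, z up, the work surface at z = 0. Lengths are in m, angles in rad, forces in N, time in s.
With the tool pointing down it reaches from about 0.375 to 0.925 m from the base axis. Payload 5.7 kg.
Tool frame: the origin (TCP) lies midway between the tips of the shut fingers; the grasp point (between the pads) lies 19 mm behind it; z points along the fingers, y is the line along which they close (so a half turn about z gives the same grasp; the last joint's range is limited). The gripper opens to 85 mm and grips with 20 to 120 N. Pads are 22 mm wide; open, the fingers measure 114 mm over their backs; the gripper's body (76 mm by 85 mm) begins 54 mm behind the grasp point. The pads swing forward as they close: fully open they stand 13 mm farther back than shut.
Start: joints at [1.066, 0.359, 1.51, -0, 1.272, -0.115], TCP at [0.228, 0.555, 0.204] pointing down, gripper open.
Joint ranges: [-2.97, 2.97], [-1.01, 2.36], [0.21, 2.38], [-0.96, 4.11], [0.2, 2.71], [-2.98, 2.98]. Speed limits (rad/s): [2.39, 2.39, 3.14, 3.14, 3.14, 3.14].

INTERFACE

Orientations are given as [roll, pitch, yaw] about the fixed x, y, z axes, in that order (R = Rz(yaw) Ry(pitch) Rx(roll)).
In Python, from rig import bot, vision, spotter gives the robot as it stands. The module is installed in compiled form; this text tells all that it offers.
- The arm moves only by the shell command python3 -m crank 'ROWS' [FORCE]. ROWS is JSON, a list of rows, each a list of 7 numbers: the shift along the tool's x, y, z in m, then the turn, a rotation vector about the tool's x, y, z in degrees, then the finger opening in m, from 0 to 0.0854. In form: [[tx, ty, tz, rx, ry, rz, fingers], ...]. A call has 1 to 20 rows; each row shifts and turns the commanded pose from where the row before left it, along the tool's axes as they then stand; what a row does not reach is not made up. A row lasts 1/10 s, in which the tool goes at most 50 mm and 8.59 degrees, less where a joint would pass 70% of its speed; a pose out of reach is approached as far as the arm can. A call is refused whole if a number of a shift passes 0.05 or a number of a turn 8.59, either way. A call with a gripper value outside its range is refused whole. The fingers move at their own pace and stop on an object; FORCE is the grip in N (left out, the last holds). Time passes only in rows, so rows that do not move let the fingers close. It gives the time, the measured TCP pose, the force, the opening and the grip force at its end, in the units of the state.
- bot.get_obs(): the state, without advancing time (a new reading comes with each control period).
- vision.read_camera(name): name is "scene" or "top" or "wrist"; returns a dict with "img" (384x512x3 uint8, red, green, blue), "fovy" (degrees; the focal length in pixels is half the picture's height over the tangent of half this angle, whatever the lens; pixels are square), "cx", "cy" (the principal point, pixels), "distortion" ([k1, k2, p1, p2, k3] as OpenCV has them; the pictures are not rectified), "cam_to_world" (4x4, takes a point from camera to world coordinates); the wrist camera has in their place "hand_eye" (4x4, takes a point from camera to tool coordinates, whose origin is the TCP and whose axes are the flange's). Camera axes: x right, y up, looking along -z (the intrinsics and any distortion apply to the point x, -y, -z); pixel columns grow to the right and rows downward; lengths in m; the calibration is good to about 2 mm. A picture is of the moment at which its call begins: read the wrist's pose just before it. There is no depth.
- bot.finish_job(): hands the job in; it is judged then, once.
Trained networks look in a picture, given as the dict that the camera call returned (one of the last four; its "shot" number tells which), for a name from the list of things; names that differ only in an ending like _2 or _b are one class to them, and where a whole thing is asked for, a point or a joint stands for the part that bears it (a point fixed in the world has none). Each returns a list of dicts, best first, with "conf" (0 to 1); they miss things now and then, are a little off and sometimes report something else, mostly with a low value. They report only what shows in the picture. A call takes as long as a camera call. They do not tell look-alikes from the thing itself.
- spotter.recognise(picture, name): "point" ([x, y, z] in m, in the coordinates of the camera as it stood for that picture, good to about 4 mm: the middle of the surface that is visible of it).
- spotter.silhouettes(picture, name): "region" (384x512 bool, what is visible of it).
- spotter.place_of(picture, name): "point" ([x, y, z] in m, in the coordinates of the camera as it stood for that picture, good to about 4 mm: a listed point, or the origin of a listed thing).
The state is a dict: "t": time; "joints": joint angles; "joint_velocities": joint speeds; "effort": joint torques, N m; "position": TCP position; "eef_rot": TCP orientation; "wrist_force": force on the tool from outside, world axes, zero at the start; "ft_torque": the same for the moment, N m; "grip_width": finger opening in m; "grip_force": force on a finger pad.
Only numpy, scipy, OpenCV 4.12 (cv2) and the standard library are available. Lean on these libraries where they do the work, as an engineer would, in place of code of your own. Each camera call takes 0.05 s, during which the arm holds its last target. There are 200 camera calls.

TASK

First lay the gilded moulding offcut the right way up, flat on the anvil of the sprung gauge, and press the foot down onto it for a moment to read its depth. Only then pull the drawer open by its handle and put the moulding and all the cork-faced packers together in the bay where they belong: the left-hand bay if the moulding is deeper than 32 mm, the right-hand one if it is shallower. Push the drawer fully shut, and leave the jar and the cup where they stand.

Things in the scene. Friction and masses are not known exactly. Their poses are not given: they have to be found in the camera images.
- moulding0: a gilded picture-frame moulding offcut, a straight bar 140 mm long (its x axis), 34 mm wide (y), its depth (z) somewhere between 20 and 44 mm and flat on top, 0.14 kg give or take. Exactly one of the four mouldings is on the bench, the others are absent. It lies left of the gauge, roughly along x. Origin: centre of its underside
- moulding1: a gilded picture-frame moulding offcut, a straight bar 140 mm long (its x axis), 34 mm wide (y), its depth (z) somewhere between 20 and 44 mm and flat on top, 0.14 kg give or take. Exactly one of the four mouldings is on the bench, the others are absent. It lies left of the gauge, roughly along x. Origin: centre of its underside
- moulding2: a gilded picture-frame moulding offcut, a straight bar 140 mm long (its x axis), 34 mm wide (y), its depth (z) somewhere between 20 and 44 mm and flat on top, 0.14 kg give or take. Exactly one of the four mouldings is on the bench, the others are absent. It lies left of the gauge, roughly along x. Origin: centre of its underside
- moulding3: a gilded picture-frame moulding offcut, a straight bar 140 mm long (its x axis), 34 mm wide (y), its depth (z) somewhere between 20 and 44 mm and flat on top, 0.14 kg give or take. Exactly one of the four mouldings is on the bench, the others are absent. It lies left of the gauge, roughly along x. Origin: centre of its underside
- packer0: a small packing piece of pale wood faced with cork, 45 (x) x 22 (y) x 18 mm high (z), origin at the centre of its underside; two to four of the four are present, scattered between gauge and drawer unit
- packer1: a small packing piece of pale wood faced with cork, 45 (x) x 22 (y) x 18 mm high (z), origin at the centre of its underside; two to four of the four are present, scattered between gauge and drawer unit
- packer2: a small packing piece of pale wood faced with cork, 45 (x) x 22 (y) x 18 mm high (z), origin at the centre of its underside; two to four of the four are present, scattered between gauge and drawer unit
- packer3: a small packing piece of pale wood faced with cork, 45 (x) x 22 (y) x 18 mm high (z), origin at the centre of its underside; two to four of the four are present, scattered between gauge and drawer unit
- cabinet: low wooden bench drawer unit, 390 mm wide, 275 mm deep, 100 mm high, fixed, with one drawer whose front panel is 15 mm thick and reaches 97 mm above the bench. Origin on the bench under the middle of the shut drawer's face; x points away from the robot into the unit, the drawer comes out along -x
- drawer (a joint): the drawer. Reads in m how far it is pulled out towards the robot: 0 fully shut, 0.18 fully out; slides with 1 to 2 N and stays where left. It starts shut or up to 15 mm ajar. Fully out, the first 159 mm of each bay (from the front wall) are clear of the unit's top, whose underside is 70 mm above the drawer's inner floor
- drawer_handle (a point): middle of the drawer's steel bar handle: a level bar 130 mm long across the drawer (y), 11 mm thick, its centre 40 mm in front of the drawer's face and 76 mm above the bench (24 mm below the unit's top). Moves with the drawer, axes as the unit's
- drawer_middle (a point): on the drawer's inner floor (18 mm above the bench) where the divider meets the drawer's front wall, inside; moves with the drawer, axes as the unit's. The divider (6 mm thick, 32 mm high) runs from here along +x. Left bay (left seen from the robot): x 0 to 200 mm, y 3 to 173 mm; right bay: y -3 to -173 mm. Side and back walls 34 mm high
- gauge: fixed depth gauge: steel column and overhanging arm on a grey flat base (the anvil). Origin on the bench under the foot's axis; x points from the anvil's open end (robot's side) to the column, whose white scale begins 46 mm beyond the foot's axis: lines every 5 mm above the anvil, a brass line at 32 mm. Column 30 mm wide, 162 mm high
- gauge_foot (a joint): travel in m of the gauge's sprung foot: 0 at rest (up), grows as the foot is pressed down, at most 0.049; the foot's underside is then (0.060 - travel) above the anvil, which is the depth of whatever it touches. The spring lifts it back when let go; pressing takes 1.5 to 4 N
- gauge_anvil (a point): point on the anvil's flat top (12 mm above the bench) straight under the foot, axes as the gauge's. The anvil is 66 mm wide and reaches 120 mm from here towards the robot. The arm's underside is 98 mm above it and juts 15 mm past the foot's axis on the robot's side: a moulding is best slid in endways from the open end
- foot_tip (a point): centre of the foot's underside (a disc 18 mm across), 60 mm above the anvil at rest
- foot_knob (a point): centre of the top of the foot's black push knob (26 mm across, 12 mm high), 190 mm above the bench at rest; press it straight down to lower the foot. It moves with the foot
- jar: bystander: amber glass jar with a steel cap, 64 mm across, 85 mm high, origin at the centre of its underside
- cup: bystander: white cup 72 mm across, 80 mm high, origin at the centre of its underside
There are look-alikes about, which are no part of the job. What is shaped like the packer1 but green is not meant.

How it is judged:
By the outcome, as a careful person would: the job done as asked, in the order asked, and still so for the second after the job is handed in, with the robot touching nothing.
Of moulding0, moulding1, moulding2, moulding3 only 1 to 1 are there at a start; the rules pass over those that are not, and their reading is None.
Of packer0, packer1, packer2, packer3 only 2 to 4 are there at a start; the rules pass over those that are not, and their reading is None.
At some moment in a run one of packer0, packer1, packer2, packer3 may be knocked a few centimetres aside while the robot is not near it.
Once in a run the grip may slacken for a moment while it holds something.
It also fails if it takes over 210 s, if anything falls off the work surface, if the arm or the gripper's body presses on something with over 40 N, if the wrist force passes 120 N, or if a joint passes its speed limit or range.

## Working session

There is one attempt and no reset: what is moved stays moved. The work goes in short steps, Python scripts to look and compute and a shell command to move; the robot and the scene stay as the last step left them, time stands still between calls to the robot, and variables do not carry over. Pictures are saved under pics/ and viewed, at most 14 in all, crops included, and the job is handed in when it is done.

```bash
mkdir -p pics
cat > h.py <<'E'
import numpy as np,cv2
from rig import bot,vision,spotter
from scipy.spatial.transform import Rotation as R
def T():
    o=bot.get_obs();M=np.eye(4);M[:3,:3]=R.from_euler('xyz',o['eef_rot']).as_matrix();M[:3,3]=o['position'];return M
def shot(name,save=None):
    t=T();p=vision.read_camera(name)
    p['c2w']=np.array(p['cam_to_world']) if name!='wrist' else t@np.array(p['hand_eye'])
    if save: cv2.imwrite('pics/'+save,p['img'][:,:,::-1])
    return p
def K(p):
    f=p['img'].shape[0]/2/np.tan(np.radians(p['fovy'])/2);return np.array([[f,0,p['cx']],[0,f,p['cy']],[0,0,1.]])
def w(p,pt): return (p['c2w']@np.r_[pt,1])[:3]
def ray(p,uv,z):
    "pixel -> world point on the plane z"
    u=cv2.undistortPoints(np.array([[uv]],float),K(p),np.array(p['distortion'],float))[0,0]
    d=p['c2w'][:3,:3]@np.array([u[0],-u[1],-1]);o=p['c2w'][:3,3];return o+d*(z-o[2])/d[2]
def proj(p,X):
    c=np.linalg.inv(p['c2w'])@np.r_[X,1];return cv2.projectPoints(np.array([[c[0],-c[1],-c[2]]]),np.zeros(3),np.zeros(3),K(p),np.array(p['distortion'],float))[0][0,0]
def rect(p,region,z):
    "min area rectangle of region on plane z: centre, (long,short), yaw deg of long axis"
    c=max(cv2.findContours(region.astype(np.uint8),0,2)[0],key=cv2.contourArea)[:,0]
    q=np.array([ray(p,x,z)[:2] for x in c],np.float32)
    b=cv2.boxPoints(cv2.minAreaRect(q*1000));e=[b[1]-b[0],b[2]-b[1]];n=[np.linalg.norm(x) for x in e]
    l=e[int(n[1]>n[0])];return b.mean(0).round(1),np.round(sorted(n)[::-1],1),round((np.degrees(np.arctan2(l[1],l[0]))+90)%180-90,1)
E
python3 - <<'E'
from h import *
np.set_printoptions(precision=3,suppress=True)
for n in('top','scene'):
    p=shot(n,n+'0.png');print(n,p['c2w'][:3,3])
    for k in('moulding0','packer0','cabinet','drawer_handle','drawer_middle','gauge','gauge_anvil','foot_knob','jar','cup'):
        print(k,[(round(d['conf'],2),w(p,d['point']),proj(p,w(p,d['point'])).round()) for d in spotter.place_of(p,k)])
    for k in('moulding0','packer0'):
        for d in spotter.silhouettes(p,k):
            print(k,round(d['conf'],2),rect(p,d['region'],.018 if k[0]=='p' else .03),p['img'][d['region']].mean(0))
print(bot.get_obs())
E
```

```text
top [ 0.477 -0.073  1.48 ]
moulding0 [(0.97, array([0.463, 0.411, 0.001]), array([ 94., 236.]))]
packer0 [(0.69, array([0.652, 0.124, 0.002]), array([188., 174.])), (0.66, array([0.577, 0.117, 0.001]), array([191., 198.])), (0.62, array([ 0.433, -0.025,  0.002]), array([237., 244.])), (0.52, array([ 0.452,  0.156, -0.003]), array([178., 239.])), (0.5, array([ 0.438,  0.083, -0.002]), array([202., 243.])), (0.41, array([ 0.51 ,  0.112, -0.003]), array([193., 220.]))]
cabinet [(0.87, array([ 0.674, -0.199, -0.001]), array([292., 166.]))]
drawer_handle [(0.61, array([ 0.626, -0.197,  0.074]), array([294., 178.])), (0.16, array([ 0.752,  0.084, -0.002]), array([201., 142.]))]
drawer_middle [(0.87, array([ 0.685, -0.196,  0.023]), array([292., 161.])), (0.51, array([ 0.751,  0.088, -0.001]), array([200., 142.]))]
gauge [(0.79, array([ 0.623,  0.247, -0.001]), array([149., 184.])), (0.75, array([ 0.628, -0.194,  0.074]), array([293., 178.]))]
gauge_anvil [(0.83, array([0.621, 0.246, 0.015]), array([148., 184.]))]
foot_knob [(0.63, array([0.625, 0.25 , 0.189]), array([133., 176.]))]
jar [(0
[... 2717 characters left out ...]
.2, 111.8], dtype=float32), array([50.8, 29.3], dtype=float32), np.float32(4.6)) [116.271  91.788  70.176]
packer0 0.39 (array([583. , 114.7], dtype=float32), array([49.2, 31.1], dtype=float32), np.float32(-2.6)) [117.011  92.111  70.067]
{'t': 1.3, 'joints': array([ 1.066,  0.359,  1.51 ,  0.   ,  1.272, -0.115]), 'joint_velocities': array([ 0.001, -0.002,  0.   ,  0.   ,  0.   ,  0.   ]), 'effort': array([  0.001, -52.76 , -27.905,   0.   ,   0.002,  -0.   ]), 'position': array([0.228, 0.555, 0.204]), 'eef_rot': array([-3.141, -0.   ,  2.752]), 'wrist_force': array([ 0.522, -0.315,  0.463]), 'ft_torque': array([-0.026,  0.017, -0.025]), 'grip_force': 0.0, 'grip_width': 0.08554288411146149}
```

View pics/top0.png

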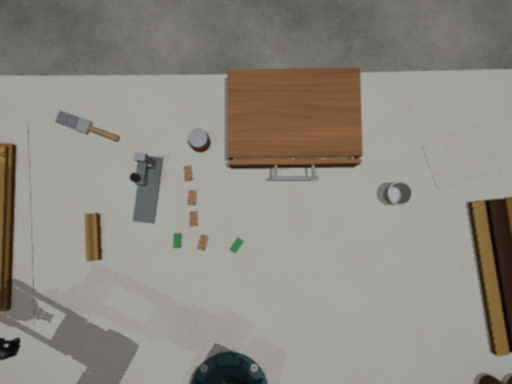

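View pics/scene0.png

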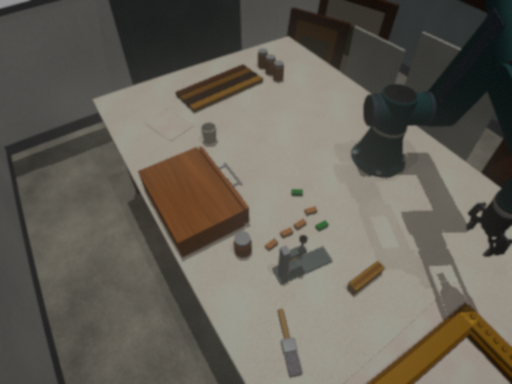

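The top view shows the moulding at (94,236), the gauge at (149,184) with its anvil slightly rotated, four orange packers at about x≈190 and (202,243), and green look-alikes at (177,240) and (237,245). The scene view agrees. Next I'll look closely with the wrist camera.

```bash
cat >> h.py <<'E'
def go(x,y,z,yaw=None):
    "tool-frame shift (mm) and turn (deg) to a tool-down pose; the shift is meant before the turn"
    M=T();d=M[:3,:3].T@(np.array([x,y,z])-M[:3,3])*1000
    r=0 if yaw is None else (R.from_matrix(M[:3,:3].T)*R.from_euler('xyz',[180,0,yaw],degrees=True)).as_rotvec(degrees=True)
    print('shift',d.round(1),'turn',np.round(r,2),'rows>=',int(np.ceil(np.linalg.norm(d)/50)),int(np.ceil(np.linalg.norm(r)/8.59)))
def st():
    o=bot.get_obs();print('t',round(o['t'],1),'pos',np.round(o['position'],4),'rpy',np.degrees(o['eef_rot']).round(1),'F',np.round(o['wrist_force'],1),'w',round(o['grip_width'],4),'gf',round(o['grip_force'],1))
E
python3 - <<'E'
from h import *
np.set_printoptions(precision=3,suppress=True)
p=shot('wrist');print(np.array(p['hand_eye']),p['fovy'])
p=shot('top')
d=spotter.silhouettes(p,'gauge')
for x in d:print(x['conf'],rect(p,x['region'],.012))
go(.44,.41,.25,180)
E
```

```text
[[ 0.001  0.955  0.296  0.075]
 [ 1.    -0.001  0.    -0.   ]
 [ 0.     0.296 -0.955 -0.17 ]
 [ 0.     0.     0.     1.   ]] 63.83086579372076
0.74 (array([609.3, 262.1], dtype=float32), array([210.5,  95. ], dtype=float32), np.float32(-7.8))
shift [-251.2  -53.5  -45.9] turn [ -0.01  -0.   -22.34] rows>= 6 3
```

```bash
python3 -m crank '[[-0.042,-0.009,-0.008,0,0,-3.7,0.085],[-0.042,-0.009,-0.008,0,0,-3.7,0.085],[-0.042,-0.009,-0.008,0,0,-3.7,0.085],[-0.042,-0.009,-0.008,0,0,-3.7,0.085],[-0.042,-0.009,-0.008,0,0,-3.7,0.085],[-0.042,-0.009,-0.008,0,0,-3.8,0.085],[0,0,0,0,0,0,0.085],[0,0,0,0,0,0,0.085]]'
python3 - <<'E'
from h import *
st();p=shot('wrist','w1.png')
for d in spotter.silhouettes(p,'moulding0'):print(d['conf'],[rect(p,d['region'],z) for z in(0,.02,.03,.04)])
for d in spotter.place_of(p,'moulding0'):print(d['conf'],w(p,d['point']))
go(.46,.41,.25,180)
E
```

```text
t: 2.25
position: [0.4607, 0.4455, 0.2519]
eef_rot: [3.141, -0.0, 3.138]
wrist_force: [0.2, -0.2, -0.3]
grip_width: 0.0851
grip_force: 0.0
t 2.2 pos [0.4607 0.4455 0.2519] rpy [180.   -0.  179.8] F [ 0.2 -0.2 -0.3] w 0.0851 gf 0.0
0.95 [(array([471.7, 401.8], dtype=float32), array([155.7,  43.3], dtype=float32), np.float32(4.2)), (array([467.6, 403.9], dtype=float32), array([148.3,  41.2], dtype=float32), np.float32(4.2)), (array([465.6, 404.9], dtype=float32), array([144.6,  40.2], dtype=float32), np.float32(4.2)), (array([463.6, 406. ], dtype=float32), array([140.9,  39.2], dtype=float32), np.float32(4.2))]
0.64 [0.46526377 0.40394751 0.00063014]
shift [ -1.7 -36.2   1.6] turn [-0.03 -0.08  0.  ] rows>= 1 1
```

View pics/w1.png

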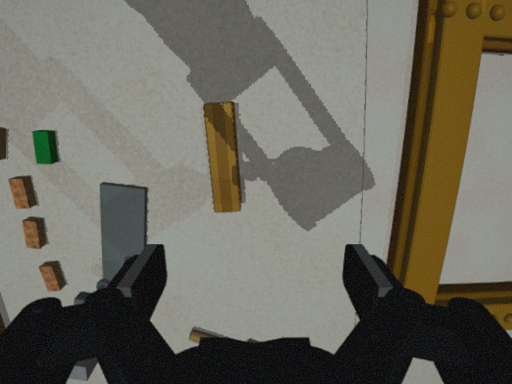

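The moulding spans (205,102)–(240,212), showing a dark strip, a light strip and a third facet. I need a closer look to judge which way up it is.

```bash
python3 -m crank '[[0.02,-0.02,0.03,0,0,0,0.085],[0.02,-0.02,0.03,0,0,0,0.085],[0.02,0,0.03,0,0,0,0.085],[0.03,0,0.01,0,0,0,0.085],[0,0,0,0,0,0,0.085]]'
python3 - <<'E'
from h import *
st();p=shot('wrist')
c=p['img'][20:260,150:400];cv2.imwrite('pics/w2.png',cv2.resize(c,None,fx=2.4,fy=2.4,interpolation=3)[:,:,::-1])
for d in spotter.silhouettes(p,'moulding0'):print(d['conf'],[rect(p,d['region'],z) for z in(0,.02,.03,.04)])
E
```

```text
t: 2.9
position: [0.363, 0.404, 0.1496]
eef_rot: [-3.137, -0.007, -3.139]
wrist_force: [-0.2, 0.7, 0.0]
grip_width: 0.0848
grip_force: 0.0
t 2.9 pos [0.363  0.404  0.1496] rpy [-179.7   -0.4 -179.9] F [-0.2  0.7  0. ] w 0.0848 gf 0.0
0.89 [(array([481.6, 405.2], dtype=float32), array([177.4,  43.4], dtype=float32), np.float32(3.2)), (array([469.6, 405.2], dtype=float32), array([166.3,  40.7], dtype=float32), np.float32(3.2)), (array([463.6, 405.1], dtype=float32), array([160.8,  39.3], dtype=float32), np.float32(3.2)), (array([457.6, 405.1], dtype=float32), array([155.2,  38. ], dtype=float32), np.float32(3.2))]
```

View pics/w2.png

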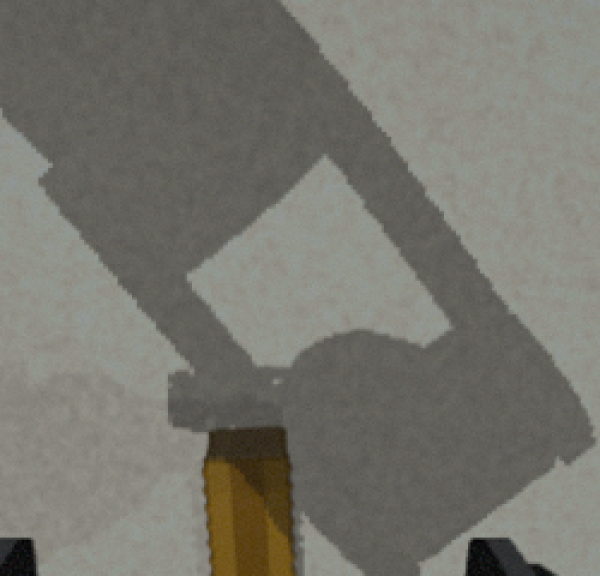

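```bash
python3 -m crank '[[0,0,0.0,0,-8,0,0.085],[0,0,0.0,0,-8,0,0.085],[0,0,0.0,0,-8,0,0.085],[0,0,0.0,0,-8,0,0.085],[0,0,0.0,0,-8,0,0.085],[0,0,0,0,0,0,0.085]]'
python3 - <<'E'
from h import *
st();p=shot('wrist','w3f.png')
uv=proj(p,[.4,.405,.02]).astype(int);print(uv)
x,y=max(uv[0]-60,0),max(uv[1]-60,0)
c=p['img'][y:y+120,x:x+120];cv2.imwrite('pics/w3.png',cv2.resize(c,None,fx=5,fy=5,interpolation=3)[:,:,::-1])
E
```

```text
t: 3.6
position: [0.3695, 0.4008, 0.1494]
eef_rot: [-3.122, 0.599, -3.139]
wrist_force: [-1.7, -0.1, -0.5]
grip_width: 0.0847
grip_force: 0.0
t 3.6 pos [0.3695 0.4008 0.1494] rpy [-178.9   34.3 -179.8] F [-1.7 -0.1 -0.5] w 0.0847 gf 0.0
[261 124]
```

View pics/w3.png

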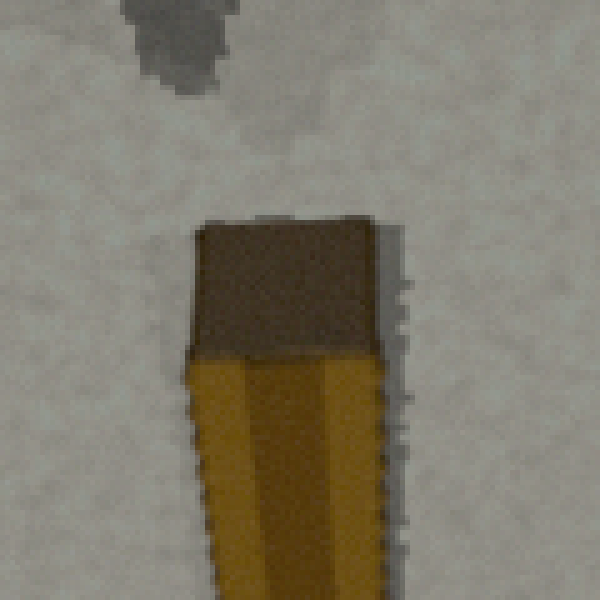

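The end face is a plain rectangle and the network puts the origin at bench level, so the moulding lies right way up. The dark stripe on top is decoration. Next I'll work out the grasp and the gauge axis.

Run:
```python
from h import *
np.set_printoptions(precision=4,suppress=True)
p=vision.read_camera('wrist')
M=np.eye(4);M[:3,:3]=R.from_euler('xyz',[3.141,0,3.138]).as_matrix();M[:3,3]=[.4607,.4455,.2519]
q=dict(p);q['c2w']=M@np.array(p['hand_eye'])
A=[ray(q,u,.012) for u in[(101,183),(147,187),(146,243),(102,277)]];print(np.array(A))
for a,b in((0,1),(0,3),(1,2)):
    d=A[b]-A[a];print(np.linalg.norm(d[:2]),np.degrees(np.arctan2(d[1],d[0])))
mm=[ray(q,u,.03) for u in[(205,102),(235,101),(240,212),(214,213)]];print(np.array(mm))
pt=shot('top')
img=cv2.imread('pics/top0.png');uv=proj(pt,[.56,.255,.012]).astype(int)
cv2.imwrite('pics/g.png',cv2.resize(img[uv[1]-60:uv[1]+40,uv[0]-70:uv[0]+70],None,fx=5,fy=5,interpolation=3));print(uv)
cv2.imwrite('pics/w1c.png',cv2.resize(cv2.imread('pics/w1.png')[90:340,60:280],None,fx=2.3,fy=2.3,interpolation=3))
```

```text
[[0.5017 0.23   0.012 ]
 [0.5078 0.2954 0.012 ]
 [0.5945 0.2843 0.012 ]
 [0.6542 0.207  0.012 ]]
0.06562570605440635 84.67406900889829
0.15424598163262188 -8.610205097484503
0.08741572126999889 -7.291372520619292
[[0.3937 0.385  0.03  ]
 [0.3927 0.4219 0.03  ]
 [0.5383 0.4257 0.03  ]
 [0.5397 0.3903 0.03  ]]
[145 203]
```

View pics/g.png

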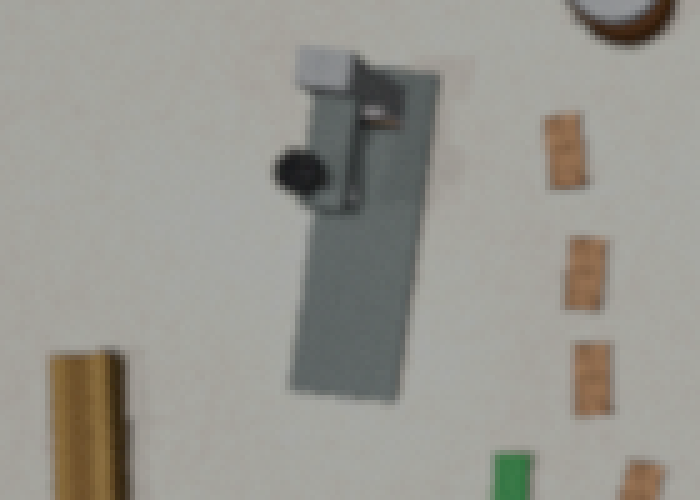

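The gauge's foot axis is at about (0.6225, 0.247) with yaw about −7.3°. The moulding's centre is at about (0.464, 0.406) with yaw about 1.5°.

```bash
python3 -m crank '[[0,0,-0.01,0,8,0,0.07],[0,0,-0.01,0,8,0,0.07],[0,0,0,0,8,0,0.07],[0,0,0,0,8,0,0.07],[0,0,0,0,8,0,0.07],[0,0,0,0,0,0,0.07]]'
python3 -c "
from h import *
st();go(.424,.4055,.08,181.5)"
```

```text
t: 4.35
position: [0.3724, 0.3984, 0.1634]
eef_rot: [-3.123, -0.019, 3.114]
wrist_force: [-0.3, 0.2, 1.2]
grip_width: 0.0702
grip_force: 0.0
t 4.3 pos [0.3724 0.3984 0.1634] rpy [-178.9   -1.1  178.4] F [-0.3  0.2  1.2] w 0.0702 gf 0.0
shift [-52.9  10.   82.2] turn [-1.03 -1.12 -3.07] rows>= 2 1
```

```bash
python3 -m crank '[[-0.026,0.005,0.04,0,0,0,0.07],[-0.027,0.005,0.042,-1.0,-1.1,-3.0,0.07],[0,0,0,0,0,0,0.07],[0,0,0,0,0,0,0.07]]'
python3 - <<'E'
from h import *
st();p=shot('wrist','w4.png')
for d in spotter.silhouettes(p,'moulding0'):print(d['conf'],[rect(p,d['region'],z) for z in(.02,.03,.04)])
for d in spotter.place_of(p,'moulding0'):print(d['conf'],w(p,d['point']))
go(.424,.4055,.006,181.5)
E
```

```text
t: 4.75
position: [0.4161, 0.4027, 0.0778]
eef_rot: [-3.133, -0.004, -3.113]
wrist_force: [-0.7, 0.5, 0.3]
grip_width: 0.0696
grip_force: 0.0
t 4.8 pos [0.4161 0.4027 0.0778] rpy [-179.5   -0.2 -178.4] F [-0.7  0.5  0.3] w 0.0696 gf 0.0
0.66 [(array([472.1, 404.8], dtype=float32), array([165.1,  40.2], dtype=float32), np.float32(3.2)), (array([466.4, 404.7], dtype=float32), array([157.8,  38.4], dtype=float32), np.float32(3.2)), (array([460.6, 404.6], dtype=float32), array([150.6,  36.7], dtype=float32), np.float32(3.2))]
0.59 [4.66820868e-01 4.04043438e-01 4.07281718e-04]
shift [-7.2  1.5 74.1] turn [-0.34  0.01  0.22] rows>= 2 1
```

View pics/w4.png

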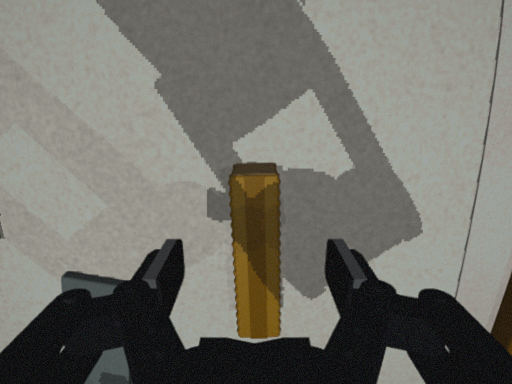

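The bar sits centred between the fingers (about column 255), so I'll descend and grip.

```bash
python3 -m crank '[[-0.004,0.001,0.036,0,0,0,0.07],[-0.003,0,0.034,0,0,0,0.07],[0,0,0.003,0,0,0,0.07],[0,0,0,0,0,0,0.03],[0,0,0,0,0,0,0.02],[0,0,0,0,0,0,0.02],[0,0,0,0,0,0,0.02],[0,0,0,0,0,0,0.02],[0,0,0,0,0,0,0.02],[0,0,0,0,0,0,0.02]]' 80
```

```text
t: 5.9
position: [0.4246, 0.405, 0.0077]
eef_rot: [-3.136, 0.001, -3.112]
wrist_force: [-2.3, -0.0, 7.4]
grip_width: 0.031
grip_force: 79.0
```

```bash
python3 -m crank '[[0,0,-0.03,0,0,0,0.02],[0,0,-0.03,0,0,0,0.02],[0,0,0,0,0,0,0.02]]'
python3 -c "
from h import *
st();go(.3844,.2775,.03,172.7)"
```

```text
t: 6.2
position: [0.4267, 0.4069, 0.0703]
eef_rot: [-3.139, 0.006, -3.112]
wrist_force: [0.8, 0.2, -2.8]
grip_width: 0.0313
grip_force: 80.2
t 6.2 pos [0.4267 0.4069 0.0703] rpy [-179.9    0.3 -178.3] F [ 0.8  0.2 -2.8] w 0.0313 gf 80.2
shift [  46.4 -128.    40.3] turn [-0.11  0.33  9.02] rows>= 3 2
```

```bash
python3 -m crank '[[0.011,-0.032,0.01,0,0,0,0.02],[0.012,-0.032,0.01,0,0,0,0.02],[0.012,-0.032,0.01,0,0,0,0.02],[0.011,-0.032,0.01,0,0,4.5,0.02],[0,0,0,0,0,4.5,0.02],[0,0,0,0,0,0,0.02],[0,0,0,0,0,0,0.02]]'
python3 - <<'E'
from h import *
st();p=shot('wrist','w5.png');go(.548,.2565,.03,172.7)
E
```

```text
t: 6.9
position: [0.3823, 0.2753, 0.0266]
eef_rot: [-3.135, 0.001, 3.016]
wrist_force: [0.8, 0.8, -2.2]
grip_width: 0.0311
grip_force: 80.3
t 6.9 pos [0.3823 0.2753 0.0266] rpy [-179.6    0.   172.8] F [ 0.8  0.8 -2.2] w 0.0311 gf 80.3
shift [-166.6    1.7   -3.3] turn [-0.39  0.04  0.13] rows>= 4 1
```

View pics/w5.png

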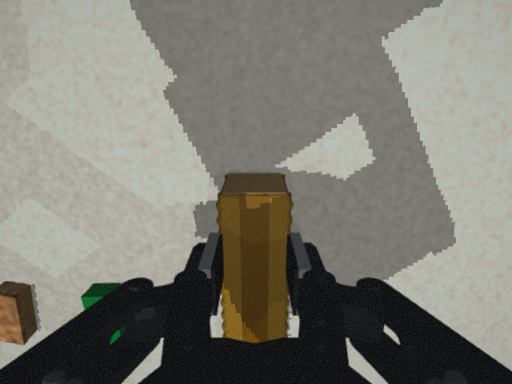

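The bar is held squarely between the pads (columns 220–290). Now I'll slide it in.

```bash
python3 -m crank '[[-0.02,0.001,-0.003,0,0,0,0.02],[-0.03,0.001,0,0,0,0,0.02],[-0.03,0,0,0,0,0,0.02],[-0.03,0,0,0,0,0,0.02],[-0.03,0,0,0,0,0,0.02],[-0.026,0,0,0,0,0,0.02],[0,0,0,0,0,0,0.02],[0,0,0.003,0,0,0,0.02],[0,0,0.003,0,0,0,0.02],[0,0,0,0,0,0,0.02]]'
python3 - <<'E'
from h import *
st();go(.548,.2565,.0197,172.7)
E
```

```text
t: 7.95
position: [0.5444, 0.2557, 0.0222]
eef_rot: [-3.133, -0.003, 3.016]
wrist_force: [-0.4, -0.4, -0.7]
grip_width: 0.0316
grip_force: 80.3
t 8.0 pos [0.5444 0.2557 0.0222] rpy [-179.5   -0.2  172.8] F [-0.4 -0.4 -0.7] w 0.0316 gf 80.3
shift [-3.5  1.3  2.5] turn [-0.52 -0.18  0.08] rows>= 1 1
```

```bash
python3 -m crank '[[-0.003,0.001,0.001,-0.4,0,0,0.02],[0,0,0.001,0,0,0,0.02],[0,0,0.001,0,0,0,0.02],[0,0,0,0,0,0,0.02],[0,0,0,0,0,0,0.02]]'
python3 - <<'E'
from h import *
p=shot('scene');
uv=proj(p,[.56,.255,.05]).astype(int);c=p['img'][uv[1]-55:uv[1]+45,uv[0]-70:uv[0]+70];cv2.imwrite('pics/s2.png',cv2.resize(c,None,fx=5,fy=5,interpolation=3)[:,:,::-1])
E
```

```text
t: 8.45
position: [0.5494, 0.2562, 0.0201]
eef_rot: [-3.141, -0.001, 3.014]
wrist_force: [-0.3, -0.4, -1.5]
grip_width: 0.0314
grip_force: 80.3
```

View pics/s2.png

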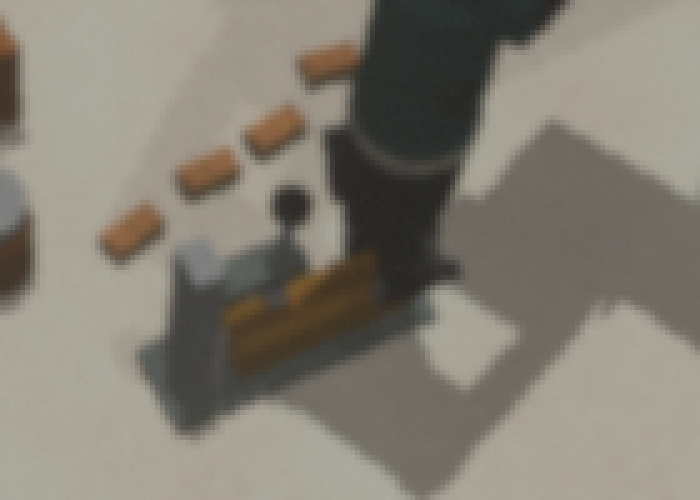

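The bar lies along the anvil under the foot, just in front of the column (which is at (190,330) in the crop). I'll lower it the last bit and release.

```bash
python3 -m crank '[[0,0,0.001,0,0,0,0.02],[0,0,0.001,0,0,0,0.02],[0,0,0,0,0,0,0.02],[0,0,0,0,0,0,0.02]]'; python3 -m crank '[[0,0,0,0,0,0,0.06],[0,0,0,0,0,0,0.06],[0,0,0,0,0,0,0.06],[0,0,-0.03,0,0,0,0.06],[0,0,-0.04,0,0,0,0.06],[0,0,-0.04,0,0,0,0],[0.01,0,-0.04,0,0,0,0],[0.0,0,-0.04,0,0,0,0],[0.0,0,0,0,0,0,0]]'
python3 - <<'E'
from h import *
np.set_printoptions(precision=4,suppress=True)
st();p=shot('wrist','w6.png')
for k in('foot_knob','foot_tip','gauge_anvil','gauge','moulding0'):
  for d in spotter.place_of(p,k):print(k,round(d['conf'],2),w(p,d['point']))
for d in spotter.silhouettes(p,'moulding0'):print(d['conf'],[rect(p,d['region'],z) for z in(.04,.05)])
go(.6225,.247,.2)
E
```

```text
t: 8.9
position: [0.5495, 0.2564, 0.0197]
eef_rot: [-3.141, -0.0, 3.014]
wrist_force: [-4.5, -0.7, 13.6]
grip_width: 0.0311
grip_force: 82.0
t: 9.8
position: [0.5434, 0.2591, 0.2142]
eef_rot: [3.138, 0.009, 3.015]
wrist_force: [0.9, 0.1, -0.4]
grip_width: 0.0015
grip_force: 0.0
t 9.8 pos [0.5434 0.2591 0.2142] rpy [179.8   0.5 172.7] F [ 0.9  0.1 -0.4] w 0.0015 gf 0.0
foot_knob 0.55 [0.6254 0.2434 0.1914]
foot_tip 0.75 [0.6274 0.2465 0.0705]
gauge_anvil 0.78 [0.625  0.2442 0.0106]
gauge 0.59 [ 0.6267  0.2433 -0.0004]
moulding0 0.59 [0.5924 0.2483 0.012 ]
0.88 [(array([575.2, 253.3], dtype=float32), array([118.7,  38.1], dtype=float32), np.float32(-7.3)), (array([572.1, 253.7], dtype=float32), array([115.2,  37. ], dtype=float32), np.float32(-7.3))]
shift [-84.4   0.5   5.9] turn 0 rows>= 2 0
```

View pics/w6.png

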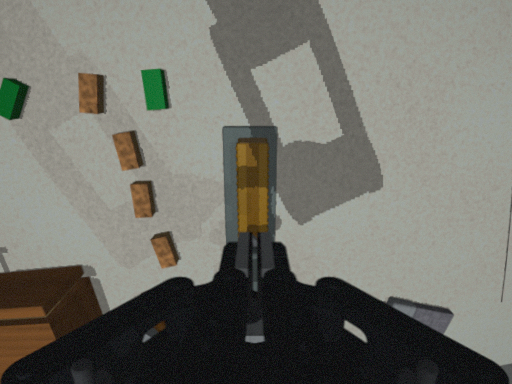

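The moulding (237–270, 140–232) is centred on the anvil. I'll move over the knob and press.

```bash
python3 -m crank '[[-0.043,0.001,0,0,-0.5,0,0],[-0.043,0,0,0,0,0,0],[0,0,0.01,0,0,0,0],[0,0,0,0,0,0,0]]'; python3 -m crank '[[0,0,0.006,0,0,0,0],[0,0,0.006,0,0,0,0],[0,0,0,0,0,0,0],[0,0,0,0,0,0,0]]'; python3 -m crank '[[0,0,0.006,0,0,0,0],[0,0,0,0,0,0,0]]'
```

```text
t: 10.55
position: [0.6242, 0.2469, 0.1952]
eef_rot: [-3.139, 0.003, 3.013]
wrist_force: [-1.3, -0.4, 0.3]
grip_width: -0.0002
grip_force: 0.0
t: 10.95
position: [0.6246, 0.2478, 0.1863]
eef_rot: [-3.14, 0.007, 3.015]
wrist_force: [0.1, 0.6, 0.2]
grip_width: 0.0002
grip_force: 0.0
t: 11.15
position: [0.6248, 0.2476, 0.1798]
eef_rot: [-3.14, 0.007, 3.015]
wrist_force: [-0.5, -0.3, 0.0]
grip_width: -0.0004
grip_force: 0.0
```

Run:
```python
from h import *
p=shot('scene');
uv=proj(p,[.62,.247,.15]).astype(int);c=p['img'][uv[1]-45:uv[1]+45,uv[0]-60:uv[0]+60];cv2.imwrite('pics/s3.png',cv2.resize(c,None,fx=6,fy=6,interpolation=3)[:,:,::-1])
st();print(uv)
for n in('scene','top'):
  p=shot(n)
  for k in('foot_knob','foot_tip'):
   for d in spotter.place_of(p,k):print(n,k,round(d['conf'],2),w(p,d['point']))
```

```text
t 11.2 pos [0.6249 0.2476 0.18  ] rpy [-179.9    0.4  172.7] F [-0.4  0.1  0.8] w 0.0001 gf 0.0
[303 244]
scene foot_knob 0.62 [0.62460921 0.24597511 0.19140297]
scene foot_tip 0.44 [0.6256856  0.24327282 0.07022761]
top foot_knob 0.49 [0.62582556 0.24729932 0.18802063]
top foot_tip 0.58 [0.6249728  0.24550212 0.07195714]
```

View pics/s3.png

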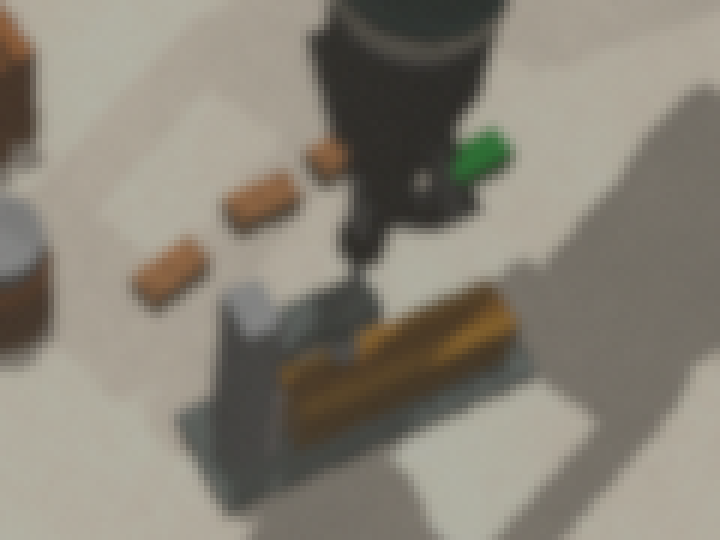

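The fingertips are over the knob at about (357,240), so I'll keep pressing in small steps.

```bash
for i in 1 2; do python3 -m crank '[[0,0,0.004,0,0,0,0],[0,0,0,0,0,0,0]]' | grep -E "pos|force: \["; done; python3 -m crank '[[0,0,0.003,0,0,0,0],[0,0,0,0,0,0,0]]' | grep -E "pos|force: \["
```

```text
position: [0.625, 0.2475, 0.1756]
wrist_force: [0.1, 0.8, -0.2]
position: [0.6249, 0.2475, 0.1716]
wrist_force: [-0.1, 0.5, -0.0]
position: [0.6251, 0.2476, 0.1688]
wrist_force: [-1.2, -0.3, 0.4]
```

Run:
```python
from h import *
np.set_printoptions(precision=4,suppress=True)
for n in('scene','top','wrist'):
  for i in range(2):
   p=shot(n)
   for k in('foot_knob','foot_tip','moulding0'):
    for f in (spotter.place_of,spotter.recognise):
     for d in f(p,k):print(n,k,f.__name__,round(d['conf'],2),w(p,d['point']),proj(p,w(p,d['point'])).round())
st()
```

```text
scene foot_knob call 0.5 [0.6235 0.2476 0.191 ] [304. 238.]
scene foot_knob call 0.65 [0.6309 0.252  0.1426] [301. 248.]
scene foot_tip call 0.38 [0.6258 0.2451 0.0684] [299. 258.]
scene foot_tip call 0.27 [0.6518 0.1305 0.0167] [273. 244.]
scene moulding0 call 0.74 [0.591  0.2608 0.0524] [310. 259.]
scene foot_knob call 0.56 [0.6245 0.2455 0.189 ] [303. 238.]
scene foot_knob call 0.58 [0.6305 0.2505 0.1439] [301. 248.]
scene foot_tip call 0.58 [0.6249 0.246  0.073 ] [299. 257.]
scene foot_tip call 0.64 [0.6293 0.2476 0.1412] [301. 247.]
scene moulding0 call 0.66 [0.59   0.2539 0.0147] [307. 262.]
scene moulding0 call 0.79 [0.592  0.2618 0.0534] [309. 259.]
top foot_tip call 0.34 [ 0.6735 -0.1961 -0.0004] [292. 166.]
top moulding0 call 0.91 [0.5886 0.2553 0.0122] [145. 194.]
top moulding0 call 0.87 [0.5777 0.2488 0.053 ] [144. 197.]
top foot_tip call 0.27 [0.5868 0.2565 0.015 ] [145. 195.]
top moulding0 call 0.76 [0.5872 0.2547 0.0122] [145. 195.]
top moulding0 call 0.67 [0.5813 0.2524 0.0555] [143. 196.]
top moulding0 call 0.24 [0.6429 0.2328 0.0138] [152. 177.]
wrist foot_knob call
[... 288 characters left out ...]
oulding0 call 0.86 [0.5909 0.2509 0.0111] [254. 133.]
wrist moulding0 call 0.41 [ 0.5757  0.1067 -0.0021] [124. 135.]
wrist moulding0 call 0.59 [0.5716 0.2543 0.0528] [255. 117.]
wrist foot_knob call 0.67 [0.6253 0.24   0.1898] [241. 242.]
wrist foot_knob call 0.95 [0.6147 0.2447 0.1908] [247. 224.]
wrist foot_tip call 0.62 [0.6267 0.2454 0.0706] [253. 182.]
wrist foot_tip call 0.92 [0.6173 0.2456 0.1866] [249. 225.]
wrist moulding0 call 0.64 [0.59   0.249  0.0119] [252. 133.]
wrist moulding0 call 0.45 [0.6239 0.2462 0.0712] [253. 179.]
wrist moulding0 call 0.84 [0.569  0.2533 0.0534] [253. 115.]
t 14.2 pos [0.6254 0.2476 0.1693] rpy [-179.9    0.4  172.7] F [-0.6 -1.3  0. ] w -0.0002 gf 0.0
```

Run:
```python
from h import *
p=shot('wrist');print(proj(p,T()[:3,3]),proj(p,[.6245,.246,.19]))
q=shot('scene');u=proj(q,[.62,.247,.17]).astype(int);print(u,proj(q,T()[:3,3])-u)
a=cv2.resize(p['img'][130:330,150:350],(400,400),interpolation=3)
b=cv2.resize(q['img'][u[1]-30:u[1]+30,u[0]-30:u[0]+30],(400,400),interpolation=3)
cv2.imwrite('pics/w7.png',np.clip(np.hstack([a,b])[:,:,::-1]*1.6,0,255))
```

```text
[254.67415128 225.20590727] [251.40668627 239.98637573]
[303 241] [-0.55299132  1.18823471][ WARN:0@1.383] global loadsave.cpp:1063 imwrite_ Unsupported depth image for selected encoder is fallbacked to CV_8U.
```

View pics/w7.png

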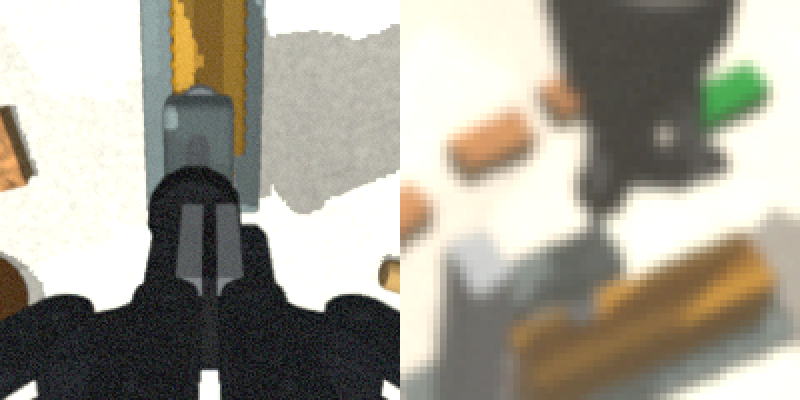

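The left view shows the fingertips over the knob and the right view agrees, but no clear force registers. I'll go on down carefully until the force rises.

```bash
for i in 1 2 3 4; do python3 -m crank '[[0,0,0.002,0,0,0,0],[0,0,0,0,0,0,0]]' | grep -E "pos|force: \["; done
```

```text
position: [0.6252, 0.2475, 0.1669]
wrist_force: [-0.3, -0.1, -0.0]
position: [0.6252, 0.2476, 0.1649]
wrist_force: [-0.2, 0.2, 0.1]
position: [0.6255, 0.2476, 0.1631]
wrist_force: [0.1, -0.6, 0.3]
position: [0.6256, 0.2476, 0.1613]
wrist_force: [-0.8, 0.2, 1.8]
```

```bash
for i in 1 2 3 4; do python3 -m crank '[[0,0,0.002,0,0,0,0],[0,0,0,0,0,0,0]]' | grep -E "pos|force: \["; done
python3 - <<'E'
from h import *
for i in range(3):
   p=shot('wrist')
   for k in('foot_knob','foot_tip'):
    for f in (spotter.place_of,spotter.recognise):
     for d in f(p,k)[:1]:print(k,round(d['conf'],2),w(p,d['point']))
E
```

```text
position: [0.6256, 0.2476, 0.1592]
wrist_force: [0.2, 0.7, 0.9]
position: [0.6256, 0.2477, 0.1571]
wrist_force: [0.1, 0.5, 2.5]
position: [0.6256, 0.2476, 0.1551]
wrist_force: [0.7, 0.1, 2.2]
position: [0.6256, 0.2476, 0.153]
wrist_force: [1.4, -0.1, 1.1]
foot_knob 0.81 [0.62289949 0.24394058 0.17977219]
foot_knob 0.95 [0.61768985 0.24207956 0.17747082]
foot_tip 0.78 [0.62675441 0.24457117 0.0612184 ]
foot_tip 0.96 [0.61882659 0.24747228 0.17309173]
foot_knob 0.81 [0.62531827 0.24362625 0.17801955]
foot_knob 0.96 [0.61781425 0.24367188 0.1766976 ]
foot_tip 0.58 [0.62641016 0.24773924 0.05959907]
foot_knob 0.74 [0.62139623 0.24380196 0.1817015 ]
foot_knob 0.58 [0.61532381 0.2417479  0.17871543]
foot_tip 0.7 [0.62370777 0.24745498 0.06127205]
foot_tip 0.6 [0.61587699 0.24721645 0.17519848]
```

The foot is now moving: its tip has dropped from 72 to about 61 mm. I'll continue until it lands on the moulding.

```bash
for i in 1 2 3 4 5 6; do python3 -m crank '[[0,0,0.0015,0,0,0,0],[0,0,0,0,0,0,0]]' | grep -E "pos|force: \["; done
python3 - <<'E'
from h import *
for i in range(2):
   p=shot('wrist')
   for k in('foot_knob','foot_tip'):
    for f in (spotter.place_of,):
     for d in f(p,k)[:1]:print(k,round(d['conf'],2),w(p,d['point']))
E
```

```text
position: [0.6256, 0.2476, 0.1516]
wrist_force: [1.2, 0.7, 1.4]
position: [0.6255, 0.2476, 0.1501]
wrist_force: [0.4, 0.2, 2.5]
position: [0.6255, 0.2476, 0.1486]
wrist_force: [-0.1, -0.0, 1.8]
position: [0.6255, 0.2476, 0.1471]
wrist_force: [0.3, 0.3, 2.5]
position: [0.6255, 0.2476, 0.1456]
wrist_force: [0.3, 0.8, 2.4]
position: [0.6256, 0.2476, 0.1449]
wrist_force: [-0.8, -0.1, 5.8]
foot_knob 0.81 [0.62607849 0.24515951 0.17060048]
foot_tip 0.74 [0.62647245 0.24654806 0.0503868 ]
foot_knob 0.63 [0.62486716 0.24216254 0.17419781]
foot_tip 0.75 [0.6241182  0.24672109 0.05485394]
```

The foot is seated on the moulding at a depth of about 41 mm, well over 32, so it goes in the left bay. I'll hold briefly, then release.

```bash
python3 -m crank '[[0,0,0.0007,0,0,0,0],[0,0,0,0,0,0,0],[0,0,0,0,0,0,0],[0,0,0,0,0,0,0],[0,0,0,0,0,0,0]]'; python3 -m crank '[[0,0,-0.02,0,0,0,0],[0,0,-0.03,0,0,0,0],[0,0,-0.03,0,0,0,0],[0.02,0,-0.02,0,0,0,0],[0.03,0,0,0,0,0,0],[0,0,0,0,0,0,0]]'
python3 - <<'E'
from h import *
np.set_printoptions(precision=4,suppress=True)
st()
for n in ('top','wrist','top'):
  p=shot(n)
  for k in('drawer_handle','cabinet','drawer_middle','moulding0'):
   for d in spotter.place_of(p,k)[:1]:print(n,k,round(d['conf'],2),w(p,d['point']))
  for d in spotter.silhouettes(p,'packer0'):
    m=p['img'][d['region']].mean(0)
    if m[0]>m[1]:print(round(d['conf'],2),rect(p,d['region'],.018))
  if n=='top':
   for k in('drawer_handle','cabinet'):
    for d in spotter.silhouettes(p,k)[:1]:print(k,rect(p,d['region'],.076 if k[0]=='d' else .1))
go(.6245,-.197,.25,90)
E
```

```text
t: 18.65
position: [0.6256, 0.2477, 0.1449]
eef_rot: [-3.141, 0.008, 3.014]
wrist_force: [-2.2, -0.8, 9.2]
grip_width: -0.0
grip_force: 4.8
t: 19.25
position: [0.5718, 0.2543, 0.2436]
eef_rot: [-3.14, 0.006, 3.015]
wrist_force: [-0.7, -0.2, 1.1]
grip_width: 0.0003
grip_force: 0.0
t 19.2 pos [0.5718 0.2543 0.2436] rpy [-179.9    0.3  172.8] F [-0.7 -0.2  1.1] w 0.0003 gf 0.0
top drawer_handle 0.61 [ 0.6264 -0.1909  0.0739]
top cabinet 0.7 [ 0.6745 -0.1961 -0.0028]
top drawer_middle 0.56 [ 0.6889 -0.1955  0.0204]
top moulding0 0.83 [0.5886 0.2566 0.0129]
0.64 (array([440.4,  83.9], dtype=float32), array([39.1, 24.2], dtype=float32), np.float32(-0.7))
0.48 (array([514.7, 109.7], dtype=float32), array([42.7, 21.3], dtype=float32), np.float32(-0.1))
0.44 (array([654.3, 126.9], dtype=float32), array([48.3, 25.6], dtype=float32), np.float32(9.3))
0.43 (array([578.8, 114.1], dtype=float32), array([42.8, 24.4], dtype=float32), np.float32(-0.7))
0.27 (array([756. ,  89.3], dtype=float32), array([65.6, 61.6], dtype=float32), np.float32(-0.3))
0.19 (array([ 664.3, -204.2], dtype=float32), array(
[... 663 characters left out ...]
 81.1], dtype=float32), array([45.8, 29.6], dtype=float32), np.float32(-16.0))
top drawer_handle 0.85 [ 0.625  -0.193   0.0767]
top cabinet 0.68 [ 0.5092  0.1093 -0.0001]
top drawer_middle 0.9 [ 0.6888 -0.1973  0.0193]
0.68 (array([578.8, 114.2], dtype=float32), array([42.8, 24.4], dtype=float32), np.float32(-0.6))
0.57 (array([441.2,  81.5], dtype=float32), array([40.8, 19.9], dtype=float32), np.float32(-14.2))
drawer_handle (array([ 656.7, -196.4], dtype=float32), array([381.9,  69.5], dtype=float32), np.float32(-89.9))
cabinet (array([ 784.7, -195.9], dtype=float32), array([390.9, 330.1], dtype=float32), np.float32(-89.5))
shift [-106.1 -441.2   -5.4] turn [ 0.27  0.42 82.71] rows>= 10 10
```

```bash
python3 -m crank '[[-0.0106,-0.044,0,0,0,0,0.035],[-0.0106,-0.044,0,0,0,0,0.035],[-0.0106,-0.044,0,0,0,0,0.035],[-0.0106,-0.044,0,0,0,0,0.035],[-0.0106,-0.044,0,0,0,0,0.035],[-0.0106,-0.044,0,0,0,0,0.035],[-0.0106,-0.044,0,0,0,0,0.035],[-0.0106,-0.044,0,0,0,0,0.035],[-0.0106,-0.044,0,0,0,0,0.035],[-0.0106,-0.044,0,0,0,0,0.035]]'; python3 -m crank '[[0,0,0,0,0,8.3,0.035],[0,0,0,0,0,8.3,0.035],[0,0,0,0,0,8.3,0.035],[0,0,0,0,0,8.3,0.035],[0,0,0,0,0,8.3,0.035],[0,0,0,0,0,8.3,0.035],[0,0,0,0,0,8.3,0.035],[0,0,0,0,0,8.3,0.035],[0,0,0,0,0,8.3,0.035],[0,0,0,0,0,8,0.035],[0,0,0,0,0,0,0.035]]'
python3 - <<'E'
from h import *
np.set_printoptions(precision=4,suppress=True)
st()
for i in range(2):
  p=shot('wrist')
  for k in('drawer_handle','cabinet','drawer_middle'):
   for d in spotter.place_of(p,k)[:1]:print(k,round(d['conf'],2),w(p,d['point']))
go(.6245,-.195,.05,90)
E
```

```text
t: 21.35
position: [0.6245, -0.1977, 0.2447]
eef_rot: [-3.14, 0.008, 3.014]
wrist_force: [1.2, 0.3, 0.3]
grip_width: 0.035
grip_force: 0.0
t: 22.45
position: [0.6245, -0.1957, 0.2445]
eef_rot: [3.134, 0.002, 1.57]
wrist_force: [-0.3, 0.1, 0.3]
grip_width: 0.0351
grip_force: 0.0
t 22.4 pos [ 0.6245 -0.1957  0.2445] rpy [179.6   0.1  89.9] F [-0.3  0.1  0.3] w 0.0351 gf 0.0
drawer_handle 0.56 [ 0.6272 -0.2036  0.0756]
cabinet 0.83 [ 0.6747 -0.1996 -0.0013]
drawer_middle 0.71 [ 0.5842 -0.5043  0.0008]
drawer_handle 0.85 [ 0.6295 -0.2044  0.0752]
cabinet 0.74 [ 0.6744 -0.2037 -0.0025]
drawer_middle 0.81 [ 0.6899 -0.2004  0.0184]
shift [  1.2  -1.5 194.5] turn [0.44 0.12 0.06] rows>= 4 1
```

```bash
python3 -m crank '[[0,0.001,0.04,0,0,0,0.036],[0,0,0.04,0,0,0,0.036],[0,0,0.04,0,0,0,0.036],[0,0,0.03,0,0,0,0.036],[0,0,0,0,0,0,0.036]]'; python3 -m crank '[[0,0,0.02,0,0,0,0.036],[0,0,0.015,0,0,0,0.036],[0,0,0.01,0,0,0,0.036],[0,0,0,0,0,0,0.036]]'; python3 -m crank '[[0,0,0,0,0,0,0],[0,0,0,0,0,0,0],[0,0,0,0,0,0,0],[0,0,0,0,0,0,0],[0,0,0,0,0,0,0]]' 60
```

```text
t: 23.35
position: [0.6229, -0.1945, 0.0898]
eef_rot: [-3.141, -0.001, 1.571]
wrist_force: [-0.7, 1.1, 0.3]
grip_width: 0.0359
grip_force: 0.0
t: 23.75
position: [0.6264, -0.1959, 0.0488]
eef_rot: [3.136, 0.001, 1.571]
wrist_force: [-0.1, -0.1, 0.5]
grip_width: 0.0359
grip_force: 0.0
t: 24.25
position: [0.6278, -0.1965, 0.0508]
eef_rot: [3.132, 0.003, 1.571]
wrist_force: [-1.6, 0.4, 5.9]
grip_width: 0.0052
grip_force: 56.2
```

```bash
python3 -m crank '[[0,0,0,0,0,0,0.036],[0,0,0,0,0,0,0.036],[0,0,0.007,0,0,0,0.036],[0,0,0.007,0,0,0,0.036],[0,0,0,0,0,0,0.036]]'; python3 -m crank '[[0,0,0,0,0,0,0],[0,0,0,0,0,0,0],[0,0,0,0,0,0,0],[0,0,0,0,0,0,0],[0,0,0,0,0,0,0]]' 60
```

```text
t: 24.75
position: [0.6258, -0.1957, 0.0338]
eef_rot: [3.137, 0.001, 1.571]
wrist_force: [0.7, -0.2, 0.1]
grip_width: 0.0359
grip_force: 0.0
t: 25.25
position: [0.6273, -0.1962, 0.0356]
eef_rot: [3.134, 0.002, 1.571]
wrist_force: [1.7, -0.7, -2.0]
grip_width: 0.0086
grip_force: 58.4
```

Run:
```python
from h import *
p=shot('scene');u=proj(p,[.62,-.195,.09]).astype(int);t=proj(p,T()[:3,3])
c=p['img'][u[1]-40:u[1]+40,u[0]-50:u[0]+50];print(u,(t-u+[50,40])*7)
cv2.imwrite('pics/s8.png',np.clip(cv2.resize(c,None,fx=7,fy=7,interpolation=3)[:,:,::-1]*1.8,0,255).astype(np.uint8))
```

```text
[234 170] [342.65361528 351.76206443]
```

View pics/s8.png

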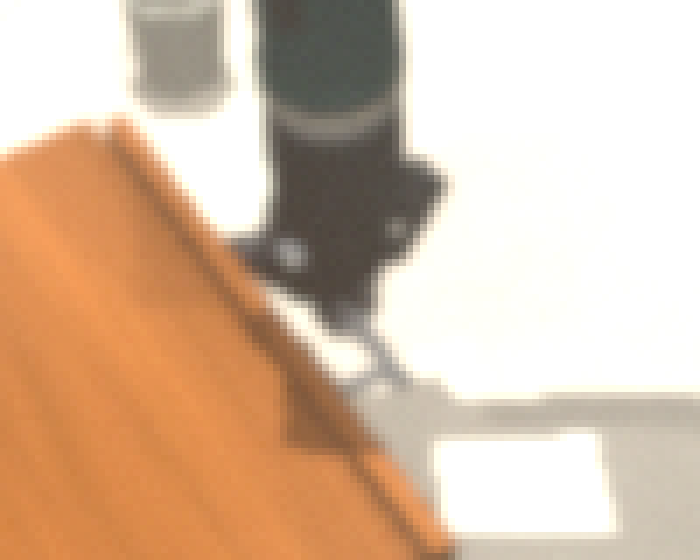

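The image shows the fingertips end about 25 mm short of the reported TCP, which matches the knob contact, so I'll allow +26 mm from now on. The handle is now well gripped and I'll pull.

```bash
python3 -m crank '[[0,-0.01,0,0,0,0,0],[0,-0.02,0,0,0,0,0],[0,-0.025,0,0,0,0,0],[0,-0.025,0,0,0,0,0],[0,-0.025,0,0,0,0,0],[0,-0.025,0,0,0,0,0],[0,-0.02,0,0,0,0,0],[0,-0.015,0,0,0,0,0],[0,0,0,0,0,0,0],[0,0,0,0,0,0,0]]'; python3 -m crank '[[0,-0.003,0,0,0,0,0],[0,-0.003,0,0,0,0,0],[0,0,0,0,0,0,0]]'
```

```text
t: 26.3
position: [0.4611, -0.1962, 0.0354]
eef_rot: [3.134, 0.002, 1.571]
wrist_force: [-1.7, 1.0, 7.7]
grip_width: 0.0085
grip_force: 61.1
t: 26.6
position: [0.456, -0.1962, 0.0354]
eef_rot: [3.133, 0.003, 1.571]
wrist_force: [0.1, 1.0, 7.5]
grip_width: 0.0086
grip_force: 61.2
```

```bash
python3 -m crank '[[0,0,0,0,0,0,0.036],[0,0,0,0,0,0,0.036],[0,0,-0.03,0,0,0,0.036],[0,0,-0.05,0,0,0,0.036],[0,0,-0.05,0,0,0,0.07],[0,0,-0.04,0,0,-8.3,0.07],[0,0,0,0,0,-8.3,0.07],[0,0,0,0,0,-8.3,0.07],[0,0,0,0,0,-8.3,0.07],[0,0,0,0,0,-8.3,0.07],[0,0,0,0,0,-8.3,0.07],[0,0,0,0,0,-8.3,0.07],[0,0,0,0,0,-8.3,0.07],[0,0,0,0,0,-8.3,0.07],[0,0,0,0,0,-8.3,0.07],[0,0,0,0,0,0,0.07]]'
python3 - <<'E'
from h import *
np.set_printoptions(precision=4,suppress=True)
st()
for i in range(2):
  p=shot('top')
  for k in('drawer_handle','drawer_middle','moulding0'):
   for d in spotter.place_of(p,k)[:1]:print(k,round(d['conf'],2),w(p,d['point']))
go(.557,.2554,.16,172.7)
E
```

```text
t: 28.2
position: [0.4544, -0.1958, 0.204]
eef_rot: [-3.141, 0.007, 3.021]
wrist_force: [-0.3, -0.5, 0.2]
grip_width: 0.0702
grip_force: 0.0
t 28.2 pos [ 0.4544 -0.1958  0.204 ] rpy [-179.9    0.4  173.1] F [-0.3 -0.5  0.2] w 0.0702 gf 0.0
drawer_middle 0.75 [ 0.515  -0.1916  0.0216]
moulding0 0.57 [0.5854 0.2568 0.0139]
drawer_middle 0.92 [ 0.5163 -0.1972  0.023 ]
shift [-45.7 460.5  44. ] turn [-0.07  0.45  0.25] rows>= 10 1
```

```bash
python3 -m crank '[[-0.0046,0.046,0,0,0,0,0.07],[-0.0046,0.046,0,0,0,0,0.07],[-0.0046,0.046,0,0,0,0,0.07],[-0.0046,0.046,0,0,0,0,0.07],[-0.0046,0.046,0,0,0,0,0.07],[-0.0046,0.046,0,0,0,0,0.07],[-0.0046,0.046,0,0,0,0,0.07],[-0.0046,0.046,0,0,0,0,0.07],[-0.0046,0.046,0,0,0,0,0.07],[-0.0046,0.046,0,0,0,0,0.07],[0,0,0.02,0,0.4,0,0.07],[0,0,0.02,0,0,0,0.07],[0,0,0,0,0,0,0.07],[0,0,0,0,0,0,0.07]]'
python3 - <<'E'
from h import *
np.set_printoptions(precision=4,suppress=True)
st()
for i in range(2):
  p=shot('wrist')
  for d in spotter.place_of(p,'moulding0')[:1]:print(round(d['conf'],2),w(p,d['point']))
  for d in spotter.silhouettes(p,'moulding0')[:1]:print(d['conf'],rect(p,d['region'],.053))
go(.557,.2554,.002,172.7)
E
```

```text
t: 30.0
position: [0.5564, 0.2549, 0.164]
eef_rot: [-3.14, -0.0, 3.019]
wrist_force: [0.1, -0.3, 0.2]
grip_width: 0.0702
grip_force: 0.0
t 30.0 pos [0.5564 0.2549 0.164 ] rpy [-179.9   -0.   173. ] F [ 0.1 -0.3  0.2] w 0.0702 gf 0.0
0.98 [0.5909 0.25   0.0153]
0.83 (array([586. , 251.9], dtype=float32), array([144.5,  36.8], dtype=float32), np.float32(-6.8))
0.57 [0.589  0.2519 0.0107]
0.69 (array([587. , 251.5], dtype=float32), array([145.1,  37.3], dtype=float32), np.float32(-7.0))
shift [  0.7   0.5 163. ] turn [-0.03  0.13  0.28] rows>= 4 1
```

```bash
python3 -m crank '[[0,0,0.045,0,0,0,0.065],[0,0,0.045,0,0,0,0.065],[0,0,0.04,0,0,0,0.065],[0,0,0.02,0,0,0,0.065],[0,0,0.008,0,0,0,0.065],[0,0,0,0,0,0,0.065]]'; python3 -m crank '[[0,0,0,0,0,0,0.02],[0,0,0,0,0,0,0.02],[0,0,0,0,0,0,0.02],[0,0,0,0,0,0,0.02],[0,0,0,0,0,0,0.02],[0,0,0,0,0,0,0.02],[0,0,0,0,0,0,0.02]]' 90
```

```text
t: 30.9
position: [0.5565, 0.2546, 0.0055]
eef_rot: [-3.14, -0.0, 3.019]
wrist_force: [0.1, -0.1, 0.5]
grip_width: 0.0651
grip_force: 0.0
t: 31.6
position: [0.5583, 0.2554, 0.0082]
eef_rot: [3.141, 0.004, 3.02]
wrist_force: [-0.8, 0.3, 6.4]
grip_width: 0.0323
grip_force: 90.1
```

```bash
python3 -m crank '[[0,0,-0.006,0,0,0,0.02],[0.02,0,0,0,0,0,0.02],[0.03,0,0,0,0,0,0.02],[0.03,0,0,0,0,0,0.02],[0.03,0,0,0,0,0,0.02],[0.01,0,-0.02,0,0,0,0.02],[0,0,-0.05,0,0,0,0.02],[0,0,-0.05,0,0,0,0.02],[0,0,-0.05,0,0,0,0.02],[0,0,0,0,0,0,0.02]]'
python3 - <<'E'
from h import *
np.set_printoptions(precision=4,suppress=True)
st()
for i in range(2):
  p=shot('wrist')
  for d in spotter.place_of(p,'moulding0')[:1]:print(round(d['conf'],2),w(p,d['point']),np.linalg.inv(T())@np.r_[w(p,d['point']),1])
  p=shot('top')
  for d in spotter.silhouettes(p,'packer0'):
    m=p['img'][d['region']].mean(0)
    if m[0]>m[1]:print(round(d['conf'],2),rect(p,d['region'],.018))
go(.56,-.073,.19,180)
E
```

```text
t: 32.6
position: [0.4424, 0.272, 0.1898]
eef_rot: [3.135, 0.013, 3.02]
wrist_force: [1.3, 0.4, -1.5]
grip_width: 0.0326
grip_force: 90.0
t 32.6 pos [0.4424 0.272  0.1898] rpy [179.6   0.8 173. ] F [ 1.3  0.4 -1.5] w 0.0326 gf 90.0
0.94 [0.4739 0.2692 0.1927] [-0.0355  0.0035 -0.0088  1.    ]
0.51 (array([516.2, 109.7], dtype=float32), array([39.6, 21.3], dtype=float32), np.float32(-0.1))
0.47 (array([654.2, 126.3], dtype=float32), array([46.4, 24.5], dtype=float32), np.float32(-0.0))
0.44 (array([441.9,  80.9], dtype=float32), array([42.1, 24.2], dtype=float32), np.float32(-0.7))
0.42 (array([578.9, 113.7], dtype=float32), array([44.4, 23.3], dtype=float32), np.float32(-8.1))
0.83 [0.4697 0.2643 0.1843] [-0.034  -0.0005 -0.0043  1.    ]
0.68 (array([514.7, 109.7], dtype=float32), array([42.6, 21.3], dtype=float32), np.float32(-0.1))
0.47 (array([654.1, 124.8], dtype=float32), array([40.2, 21.4], dtype=float32), np.float32(-0.0))
0.44 (array([440.4,  82.4], dtype=float32), array([39.1, 21.2], dtype=float32), np.float32(-0.7))
shift [-164.4 -324.5   -9.1] turn [-0.16 -0.14 -7.  ] rows>= 8 1
```

```bash
python3 -m crank '[[-0.0205,-0.0405,0,0,0,0,0.02],[-0.0205,-0.0405,0,0,0,0,0.02],[-0.0205,-0.0405,0,0,0,0,0.02],[-0.0205,-0.0405,0,0,0,0,0.02],[-0.0205,-0.0405,0,0,0,0,0.02],[-0.0205,-0.0405,0,0,0,0,0.02],[-0.0205,-0.0405,0,0,0,-3.5,0.02],[-0.0205,-0.0405,0,0,0,-3.5,0.02],[0,0,0,0,0,0,0.02],[0,0,0,0,0,0,0.02]]'
python3 - <<'E'
from h import *
np.set_printoptions(precision=4,suppress=True)
st()
for i in range(2):
  p=shot('wrist')
  for k in('drawer_middle','moulding0'):
   for d in spotter.place_of(p,k)[:1]:print(k,round(d['conf'],2),w(p,d['point']))
go(.568,-.073,.03,180)
E
```

```text
t: 34.0
position: [0.563, -0.0717, 0.1812]
eef_rot: [-3.141, -0.002, 3.139]
wrist_force: [-0.8, -0.0, -1.6]
grip_width: 0.0322
grip_force: 90.2
t 34.0 pos [ 0.563  -0.0717  0.1812] rpy [-180.    -0.1  179.8] F [-0.8 -0.  -1.6] w 0.0322 gf 90.2
drawer_middle 0.66 [ 0.5183 -0.2031  0.0208]
moulding0 0.64 [ 0.5947 -0.0718  0.1832]
drawer_middle 0.64 [ 0.5203 -0.1995  0.018 ]
moulding0 0.91 [ 0.5976 -0.0708  0.186 ]
shift [ -5.   -3.2 152.4] turn [-0.06  0.01  0.09] rows>= 4 1
```

```bash
python3 -m crank '[[-0.007,-0.002,0.03,0,0,0,0.02],[0,0,0.04,0,0,0,0.02],[0,0,0.04,0,0,0,0.02],[0,0,0.035,0,0,0,0.02],[0,0,0.01,0,0,0,0.02],[0,0,0,0,0,0,0.02],[0,0,0.004,0,0,0,0.02],[0,0,0.004,0,0,0,0.02],[0,0,0,0,0,0,0.02],[0,0,0,0,0,0,0.02]]'
```

```text
t: 35.3
position: [0.5712, -0.0732, 0.0204]
eef_rot: [-3.14, 0.002, -3.141]
wrist_force: [0.3, 0.1, -1.9]
grip_width: 0.032
grip_force: 90.2
```

```bash
python3 -m crank '[[0,0,0.003,0,0,0,0.02],[0,0,0.002,0,0,0,0.02],[0,0,0.001,0,0,0,0.02],[0,0,0,0,0,0,0.02]]';python3 -m crank '[[0,0,0,0,0,0,0.06],[0,0,0,0,0,0,0.06],[0,0,0,0,0,0,0.06],[0,0,-0.03,0,0,0,0.06],[0,0,-0.05,0,0,0,0.06],[0,0,-0.05,0,0,0,0.06],[0,0,-0.04,0,0,0,0.06],[0,0,0,0,0,0,0.06]]'
python3 - <<'E'
from h import *
np.set_printoptions(precision=4,suppress=True)
st()
for i in range(2):
  p=shot('wrist')
  for d in spotter.place_of(p,'moulding0')[:1]:print(round(d['conf'],2),w(p,d['point']))
  for d in spotter.silhouettes(p,'moulding0')[:1]:print(d['conf'],rect(p,d['region'],.059))
go(.654,.1255,.19,180)
E
```

```text
t: 35.7
position: [0.5715, -0.0732, 0.0142]
eef_rot: [-3.14, 0.002, 3.141]
wrist_force: [-0.9, 1.0, 4.1]
grip_width: 0.0322
grip_force: 91.0
t: 36.5
position: [0.5748, -0.0739, 0.1898]
eef_rot: [-3.137, 0.012, -3.141]
wrist_force: [0.4, -0.9, 0.2]
grip_width: 0.0603
grip_force: 0.0
t 36.5 pos [ 0.5748 -0.0739  0.1898] rpy [-179.8    0.7 -180. ] F [ 0.4 -0.9  0.2] w 0.0603 gf 0.0
0.78 [ 0.6027 -0.0744  0.0182]
0.64 (array([600.3, -73.4], dtype=float32), array([142. ,  36.2], dtype=float32), np.float32(-0.1))
0.88 [ 0.602  -0.0714  0.0151]
0.71 (array([600.5, -73.4], dtype=float32), array([143.8,  37.5], dtype=float32), np.float32(0.5))
shift [-85.  198.   -8.9] turn [-0.02 -0.18  0.01] rows>= 5 1
```

The moulding lies flat in the left bay. Now the packers, farthest first.

```bash
python3 -m crank '[[-0.013,0.04,0.01,0,0,0,0.05],[-0.013,0.04,0.01,0,0,0,0.05],[-0.013,0.04,0.01,0,0,0,0.05],[-0.013,0.04,0.01,0,0,0,0.05],[-0.013,0.038,0.01,0,0,0,0.05],[0,0,0,0,0,0,0.05],[0,0,0,0,0,0,0.05]]'
cat >> h.py <<'E'
def packers(n=2):
    "red-brown boxes under the wrist camera, measured by the colour of the cork face on z=18 mm"
    for i in range(n):
        p=shot('wrist')
        for d in spotter.silhouettes(p,'packer0'):
            im=p['img'].astype(int);m=d['region'];a=im[m].mean(0)
            if a[0]<a[1] or m.sum()<100: continue
            v=im.sum(2);top=m&(v>.8*np.percentile(v[m],80))
            top=cv2.morphologyEx(top.astype(np.uint8),3,np.ones((5,5)))
            if top.sum()>60: print(round(d['conf'],2),'top',*rect(p,top,.018),'whole',*rect(p,m,.009))
        print([(round(d['conf'],2),w(p,d['point']).round(4)) for d in spotter.place_of(p,'packer0')])
E
python3 - <<'E'
from h import *
st();packers()
E
```

```text
t: 37.5
position: [0.6342, 0.1257, 0.1312]
eef_rot: [-3.14, -0.003, -3.139]
wrist_force: [0.0, -0.3, 0.4]
grip_width: 0.0498
grip_force: 0.0
t 37.5 pos [0.6342 0.1257 0.1312] rpy [-179.9   -0.2 -179.9] F [ 0.  -0.3  0.4] w 0.0498 gf 0.0
0.81 top [580.2 109.6] [46.3 22.5] -4.3 whole [580.9 109.1] [47.8 23.2] -4.3
0.74 top [516.4 105.6] [47.1 22.9] 2.6 whole [515. 105.] [48.6 23.6] 2.6
0.73 top [665.6 123.4] [23.8 22.2] 6.4 whole [656.  121.9] [50.7 22.9] 6.7
[(0.95, array([ 0.5728,  0.106 , -0.0019])), (0.74, array([ 0.6516,  0.1226, -0.0055])), (0.62, array([ 0.5142,  0.1073, -0.0021]))]
0.74 top [659.9 122.9] [34.6 21.9] 7.0 whole [655.9 121.7] [50.2 23.2] 6.9
0.73 top [580.  109.6] [45.5 22.1] -4.8 whole [580.6 109.2] [46.9 22.8] -4.8
0.66 top [516.1 105.4] [45.8 23.3] -0.4 whole [514.6 104.8] [47.3 24. ] -0.3
[(0.67, array([ 0.5152,  0.1061, -0.0059])), (0.63, array([ 0.6536,  0.1238, -0.0048])), (0.56, array([ 0.5767,  0.1089, -0.002 ]))]
```

```bash
python3 -m crank '[[-0.021,-0.003,0.04,0,0,-6.8,0.05],[0,0,0.04,0,0,0,0.05],[0,0,0.04,0,0,0,0.05],[0,0,0.02,0,0,0,0.05],[0,0,0,0,0,0,0.05]]'; python3 -m crank '[[0,0,0.008,0,0,0,0.05],[0,0,0,0,0,0,0.05]]'
```

```text
t: 38.3
position: [0.6534, 0.1208, -0.0099]
eef_rot: [-3.14, -0.006, -3.024]
wrist_force: [-0.9, 0.6, 0.0]
grip_width: 0.0501
grip_force: 0.0
t: 38.5
position: [0.6574, 0.1217, -0.0139]
eef_rot: [-3.14, 0.002, -3.023]
wrist_force: [-0.8, 0.4, 0.3]
grip_width: 0.0501
grip_force: 0.0
```

```bash
python3 -m crank '[[0,0,0.003,0,0,0,0.05],[0,0,0,0,0,0,0.005],[0,0,0,0,0,0,0.005],[0,0,0,0,0,0,0.005],[0,0,0,0,0,0,0.005],[0,0,0,0,0,0,0.005],[0,0,0,0,0,0,0.005],[0,0,0,0,0,0,0.005]]' 60;  python3 -m crank '[[0,0,-0.04,0,0,0,0.005],[0,0,-0.05,0,0,0,0.005],[0,0,-0.05,0,0,0,0.005],[0,0,-0.05,0,0,3.4,0.005],[0,0,0,0,0,3.4,0.005],[0,0,0,0,0,0,0.005]]'
python3 - <<'E'
from h import *
go(.565,-.12,.17,180)
E
```

```text
t: 39.3
position: [0.6573, 0.122, -0.0166]
eef_rot: [-3.14, 0.002, -3.023]
wrist_force: [-1.4, -0.1, 5.9]
grip_width: 0.0196
grip_force: 59.4
t: 39.9
position: [0.6576, 0.1223, 0.1746]
eef_rot: [-3.141, 0.005, 3.141]
wrist_force: [0.0, 0.1, -0.9]
grip_width: 0.0198
grip_force: 58.8
shift [  92.5 -242.3    4.4] turn [-0.05  0.27 -0.02] rows>= 6 1
```

```bash
python3 -m crank '[[0.007,-0.0485,0,0,0,0,0.005],[0.007,-0.0485,0,0,0,0,0.005],[0.007,-0.0485,0,0,0,0,0.005],[0.007,-0.0485,0,0,0,0,0.005],[0.007,-0.0485,0,0,0,0,0.005],[0,0,0,0,0,0,0.005],[0,0,0,0,0,0,0.005]]'
python3 - <<'E'
from h import *
st();go(.622,-.121,.003,180)
E
```

```text
t: 40.6
position: [0.62, -0.1211, 0.1708]
eef_rot: [3.141, -0.003, 3.14]
wrist_force: [-0.3, 0.4, -0.2]
grip_width: 0.0197
grip_force: 58.9
t 40.6 pos [ 0.62   -0.1211  0.1708] rpy [ 1.800e+02 -1.000e-01  1.799e+02] F [-0.3  0.4 -0.2] w 0.0197 gf 58.9
shift [-2.400e+00  1.000e-01  1.678e+02] turn [ 0.01 -0.14 -0.09] rows>= 4 1
```

```bash
python3 -m crank '[[-0.002,0,0.045,0,0,0,0.005],[0,0,0.045,0,0,0,0.005],[0,0,0.04,0,0,0,0.005],[0,0,0.025,0,0,0,0.005],[0,0,0.010,0,0,0,0.005],[0,0,0,0,0,0,0.005],[0,0,0.002,0,0,0,0.005],[0,0,0,0,0,0,0.005]]'
```

```text
t: 41.4
position: [0.6249, -0.1206, 0.007]
eef_rot: [-3.14, 0.003, -3.141]
wrist_force: [-0.0, -0.4, 0.6]
grip_width: 0.0198
grip_force: 58.9
```

```bash
python3 -m crank '[[0,0,0.002,0,0,0,0.005],[0,0,0.002,0,0,0,0.005],[0,0,0.001,0,0,0,0.005],[0,0,0,0,0,0,0.005],[0,0,0,0,0,0,0.028],[0,0,0,0,0,0,0.028],[0,0,0,0,0,0,0.028],[0,0,-0.03,0,0,0,0.028],[0,0,-0.045,0,0,0,0.028],[0,0,-0.045,0,0,0,0.05],[0,0,-0.045,0,0,0,0.05],[0,0,0,0,0,0,0.05]]'
python3 - <<'E'
from h import *
st();packers(1);go(.56,.11,.13,180)
E
```

```text
t: 42.6
position: [0.6282, -0.1218, 0.1728]
eef_rot: [-3.137, 0.013, -3.141]
wrist_force: [0.5, -0.8, 0.3]
grip_width: 0.0502
grip_force: 0.0
t 42.6 pos [ 0.6282 -0.1218  0.1728] rpy [-179.7    0.7 -180. ] F [ 0.5 -0.8  0.3] w 0.0502 gf 0.0
0.98 top [579.7 109.7] [44.5 23.3] -4.3 whole [579.9 110.1] [46.2 35.6] -3.5
0.69 top [479.3  89. ] [43.5 26. ] -12.2 whole [477.   91.2] [43.3 33.4] -7.6
0.68 top [ 621.1 -120.5] [36.  22.6] -0.4 whole [ 627.2 -120.5] [49.8 23.3] -0.4
0.45 top [465.9  66.2] [30.8  6.4] -86.5 whole [463.6  71.4] [31.6  6.6] -86.5
[(0.83, array([ 0.4729,  0.0914, -0.0021])), (0.65, array([ 0.6207, -0.1198,  0.0146])), (0.63, array([ 0.5774,  0.1057, -0.0034]))]
shift [ 62.9 230.2  34.9] turn [-0.06  0.    0.01] rows>= 5 1
```

```bash
python3 -m crank '[[0.0125,0.046,0.007,0,0,0,0.05],[0.0125,0.046,0.007,0,0,0,0.05],[0.0125,0.046,0.007,0,0,0,0.05],[0.0125,0.046,0.007,0,0,0,0.05],[0.0125,0.046,0.007,0,0,0,0.05],[0,0,0,0,0,0,0.05],[0,0,0,0,0,0,0.05]]'
python3 - <<'E'
from h import *
st();packers(2);go(.58,.1095,-.02,175.5)
E
```

```text
t: 43.45
position: [0.559, 0.1104, 0.1282]
eef_rot: [-3.14, -0.003, -3.139]
wrist_force: [-1.5, 0.0, -0.1]
grip_width: 0.0498
grip_force: 0.0
t 43.5 pos [0.559  0.1104 0.1282] rpy [-179.9   -0.2 -179.8] F [-1.5  0.  -0.1] w 0.0498 gf 0.0
0.91 top [ 629.5 -137.5] [52.9 24.2] -0.2 whole [ 632.3 -144.4] [58.5 26.7] -0.7
0.89 top [441.3  76. ] [44.6 21.9] -19.4 whole [440.2  75.7] [46.1 24.3] -19.4
0.7 top [473.5  91.8] [46.  22.7] -10.0 whole [473.1  91.1] [47.5 23.6] -9.9
0.51 top [ 608.2 -109.5] [176.1 141.2] -0.0 whole [636.  -91.6] [310.8 158.2] -15.2
[(0.94, array([ 0.5773,  0.1068, -0.0021])), (0.93, array([ 0.4733,  0.0917, -0.0039])), (0.8, array([ 0.4321, -0.0241,  0.0015])), (0.75, array([ 0.6215, -0.1215,  0.0119])), (0.72, array([ 0.4417,  0.0751, -0.0008])), (0.67, array([ 0.4531,  0.1542, -0.0018]))]
0.97 top [564.  111.2] [23.8 21.4] -7.1 whole [579.8 110. ] [51.4 22.7] -5.0
0.74 top [473.6  91.6] [45.  22.1] -10.4 whole [473.2  91.2] [46.5 23.1] -10.5
0.66 top [ 629.8 -137.1] [51.6 23.3] 0.7 whole [ 632.7 -144.4] [56.6 25.3] 1.0
0.63 top [441.3  76. ] [44.7 21.2] -18.9 whole [440.4  75.9] [46.5 24. ] -18.9
[(0.85, array([ 0.4739,  0.0902, -0.0011])), (0.8, array([ 0.5776,  0.1072, -0.0009])), (0.75, array([ 0.4538,  0.154 , -0.0042])), (0.65, array([ 0.7519,  0.0861, -0.0036])), (0.62, array([ 0.4422,  0.077 , -0.0011])), (0.58, array([ 0.6224, -0.1217,  0.0171])), (0.31, array([ 6.245e-01,  2.447e-01, -2.000e-04]))]
shift [-18.4   1.5 150.2] turn [-0.08  0.05  4.4 ] rows>= 4 1
```

```bash
python3 -m crank '[[-0.019,-0.001,0.04,0,0,4.5,0.05],[0,0,0.04,0,0,0,0.05],[0,0,0.04,0,0,0,0.05],[0,0,0.025,0,0,0,0.05],[0,0,0.001,0,0,0,0.05],[0,0,0,0,0,0,0.05],[0,0,0,0,0,0,0.005],[0,0,0,0,0,0,0.005],[0,0,0,0,0,0,0.005],[0,0,0,0,0,0,0.005],[0,0,0,0,0,0,0.005],[0,0,0,0,0,0,0.005],[0,0,0,0,0,0,0.005]]' 60;  python3 -m crank '[[0,0,-0.04,0,0,0,0.005],[0,0,-0.05,0,0,0,0.005],[0,0,-0.05,0,0,0,0.005],[0,0,-0.05,0,0,-4.5,0.005],[0,0,0,0,0,0,0.005],[0,0,0,0,0,0,0.005]]'
python3 - <<'E'
from h import *
go(.563,-.121,.17,180)
E
```

```text
t: 45.05
position: [0.5818, 0.1084, -0.0136]
eef_rot: [-3.141, 0.005, 3.063]
wrist_force: [-0.2, -0.1, 5.0]
grip_width: 0.0193
grip_force: 58.5
t: 45.65
position: [0.5813, 0.1088, 0.177]
eef_rot: [-3.141, 0.006, 3.141]
wrist_force: [0.1, 0.2, -0.4]
grip_width: 0.0193
grip_force: 59.0
shift [  18.3 -229.8    7.1] turn [-0.05  0.35 -0.01] rows>= 5 1
```

```bash
python3 -m crank '[[0.0035,-0.046,0,0,0,0,0.005],[0.0035,-0.046,0,0,0,0,0.005],[0.0035,-0.046,0,0,0,0,0.005],[0.0035,-0.046,0,0,0,0,0.005],[0.0035,-0.046,0,0,0,0,0.005],[0,0,0,0,0,0,0.005],[0,0,0,0,0,0,0.005],[0,0,0.045,0,0,0,0.005],[0,0,0.045,0,0,0,0.005],[0,0,0.04,0,0,0,0.005],[0,0,0.02,0,0,0,0.005],[0,0,0.010,0,0,0,0.005],[0,0,0,0,0,0,0.005]]'
```

```text
t: 46.95
position: [0.5612, -0.1198, 0.013]
eef_rot: [3.141, -0.003, -3.14]
wrist_force: [-0.3, -0.3, 0.1]
grip_width: 0.0193
grip_force: 59.1
```

```bash
python3 -m crank '[[0,0,0.004,0,0,0,0.005],[0,0,0.003,0,0,0,0.005],[0,0,0.001,0,0,0,0.005],[0,0,0,0,0,0,0.005],[0,0,0,0,0,0,0.028],[0,0,0,0,0,0,0.028],[0,0,0,0,0,0,0.028],[0,0,-0.03,0,0,0,0.028],[0,0,-0.045,0,0,0,0.028],[0,0,-0.045,0,0,0,0.05],[0,0,-0.045,0,0,0,0.05],[0,0,0,0,0,0,0.05]]'
python3 - <<'E'
from h import *
st();go(.465,.09,.14,170)
E
```

```text
t: 48.15
position: [0.5671, -0.1229, 0.1784]
eef_rot: [-3.136, 0.013, -3.141]
wrist_force: [-0.2, -0.8, -0.2]
grip_width: 0.0499
grip_force: 0.0
t 48.1 pos [ 0.5671 -0.1229  0.1784] rpy [-179.7    0.7 -180. ] F [-0.2 -0.8 -0.2] w 0.0499 gf 0.0
shift [102.5 213.1  36. ] turn [-0.24  0.74 10.01] rows>= 5 2
```

```bash
python3 -m crank '[[0.02,0.0425,0.007,0,0,0,0.05],[0.02,0.0425,0.007,0,0,0,0.05],[0.02,0.0425,0.007,0,0,0,0.05],[0.02,0.0425,0.007,0,0,0,0.05],[0.02,0.0425,0.007,0,0.7,0,0.05],[0,0,0,0,0,5,0.05],[0,0,0,0,0,5,0.05],[0,0,0,0,0,0,0.05]]'
python3 - <<'E'
from h import *
st();packers(2);go(.48,.0905,-.02,170)
p=shot('wrist');cv2.imwrite('pics/w9.png',p['img'][:,:,::-1]);print(proj(p,[.4735,.0915,.018]),proj(p,[.4415,.076,.018]))
E
```

```text
t: 48.95
position: [0.4618, 0.0915, 0.1357]
eef_rot: [-3.138, -0.012, 2.968]
wrist_force: [0.6, -0.4, 0.3]
grip_width: 0.05
grip_force: 0.0
t 49.0 pos [0.4618 0.0915 0.1357] rpy [-179.8   -0.7  170. ] F [ 0.6 -0.4  0.3] w 0.05 gf 0.0
0.86 top [471.6  91.8] [48.9 22.3] -7.8 whole [474.2  91.4] [50.5 23.1] -7.8
0.78 top [439.7  76.8] [46.1 22.3] -19.4 whole [441.4  75.8] [47.9 23. ] -19.6
0.62 top [ 563.9 -139.7] [26.9 14.1] -59.8 whole [ 568.9 -145.8] [30.7 15.2] -60.4
[(0.91, array([ 0.4413,  0.0746, -0.0017])), (0.73, array([ 0.4731,  0.094 , -0.0006])), (0.64, array([ 0.4542,  0.1547, -0.0033])), (0.62, array([ 0.5574, -0.1242,  0.0157])), (0.55, array([ 4.331e-01, -2.740e-02,  3.000e-04])), (0.42, array([ 0.6206, -0.1209,  0.0127]))]
0.77 top [471.9  92.3] [47.6 21.5] -10.2 whole [474.4  91.9] [49.1 22.2] -10.2
0.68 top [440.3  76.5] [46.3 22.1] -19.4 whole [441.9  75.6] [48.  22.7] -19.4
0.51 top [ 566.8 -137.8] [23.7 18. ] -87.7 whole [ 571.6 -143.6] [28.  19.5] -86.5
[(0.96, array([ 0.4733,  0.0938, -0.0038])), (0.86, array([ 0.4326, -0.0263,  0.0007])), (0.81, array([ 0.452 ,  0.1553, -0.0027])), (0.76, array([ 0.5565, -0.124 ,  0.0172])), (0.75, array([ 0.4395,  0.0757, -0.0009])), (0.54, array([ 0.6212, -0.1188,  0.0166]))]
shift [-19.    3.3 155.9] turn [-0.19 -0.65  0.02] rows>= 4 1
[257.66095078 187.5039758 ] [235.84083204 158.27618159]
```

View pics/w9.png

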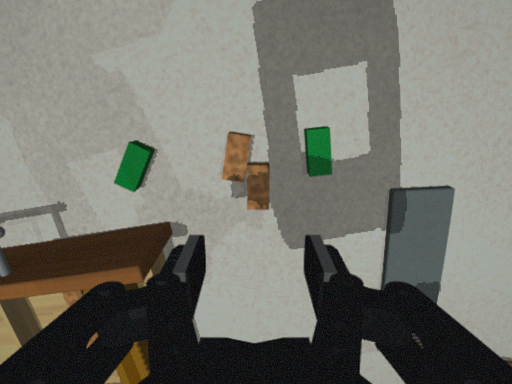

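P3 (258,187) and P4 (237,156) touch at a corner. I'll grip P3 towards its free end.

```bash
python3 -m crank '[[-0.023,0.002,0.035,0,-0.6,0,0.05],[0,0,0.04,0,0,0,0.05],[0,0,0.04,0,0,0,0.05],[0,0,0.036,0,0,0,0.05],[0,0,0,0,0,0,0.05],[0,0,0,0,0,0,0.05]]'; python3 -m crank '[[0,0,0,0,0,0,0.005],[0,0,0,0,0,0,0.005],[0,0,0,0,0,0,0.005],[0,0,0,0,0,0,0.005],[0,0,0,0,0,0,0.005],[0,0,0,0,0,0,0.005],[0,0,0,0,0,0,0.005]]' 60;  python3 -m crank '[[0,0,-0.04,0,0,0,0.005],[0,0,-0.05,0,0,0,0.005],[0,0,-0.05,0,0,0,0.005],[0,0,-0.05,0,0,-5,0.005],[0,0,0,0,0,-5,0.005],[0,0,0,0,0,0,0.005]]'
python3 - <<'E'
from h import *
go(.575,-.163,.17,180)
E
```

```text
t: 49.9
position: [0.4846, 0.0885, -0.0151]
eef_rot: [-3.138, -0.002, 2.967]
wrist_force: [1.1, -0.3, 1.4]
grip_width: 0.05
grip_force: 0.0
t: 50.6
position: [0.4867, 0.0888, -0.0129]
eef_rot: [-3.139, 0.003, 2.967]
wrist_force: [-1.5, -0.2, 7.3]
grip_width: 0.0193
grip_force: 58.4
t: 51.2
position: [0.4867, 0.0894, 0.1782]
eef_rot: [-3.139, 0.005, -3.141]
wrist_force: [-0.7, 0.8, -1.6]
grip_width: 0.0191
grip_force: 58.9
shift [ -87.9 -252.4    9.4] turn [-0.16  0.31  0.06] rows>= 6 1
```

```bash
python3 -m crank '[[-0.0147,-0.042,0,0,0,0,0.005],[-0.0147,-0.042,0,0,0,0,0.005],[-0.0147,-0.042,0,0,0,0,0.005],[-0.0147,-0.042,0,0,0,0,0.005],[-0.0147,-0.042,0,0,0,0,0.005],[-0.0147,-0.042,0,0,0,0,0.005],[0,0,0,0,0,0,0.005],[0,0,0,0,0,0,0.005],[0,0,0.045,0,0,0,0.005],[0,0,0.045,0,0,0,0.005],[0,0,0.04,0,0,0,0.005],[0,0,0.02,0,0,0,0.005],[0,0,0.010,0,0,0,0.005],[0,0,0,0,0,0,0.005]]'
```

```text
t: 52.6
position: [0.5716, -0.1616, 0.0144]
eef_rot: [-3.14, -0.004, -3.141]
wrist_force: [0.4, 0.3, 0.9]
grip_width: 0.0192
grip_force: 59.0
```

```bash
python3 -m crank '[[0,0,0.004,0,0,0,0.005],[0,0,0.003,0,0,0,0.005],[0,0,0.002,0,0,0,0.005],[0,0,0,0,0,0,0.005]]'; python3 -m crank '[[0,0,0,0,0,0,0.028],[0,0,0,0,0,0,0.028],[0,0,0,0,0,0,0.028],[0,0,-0.03,0,0,0,0.028],[0,0,-0.045,0,0,0,0.028],[0,0,-0.045,0,0,0,0.05],[0,0,-0.045,0,0,0,0.05],[0,0,0,0,0,0,0.05]]'
python3 - <<'E'
from h import *
st();packers(1);go(.43,.078,.14,160.5)
E
```

```text
t: 53.0
position: [0.5735, -0.1634, 0.0071]
eef_rot: [-3.138, -0.0, -3.142]
wrist_force: [-0.8, 1.0, -0.4]
grip_width: 0.0192
grip_force: 59.0
t: 53.8
position: [0.578, -0.1646, 0.1787]
eef_rot: [-3.134, 0.011, -3.141]
wrist_force: [1.6, -0.1, -0.1]
grip_width: 0.05
grip_force: 0.0
t 53.8 pos [ 0.578  -0.1646  0.1787] rpy [-179.5    0.6 -180. ] F [ 1.6 -0.1 -0.1] w 0.05 gf 0.0
0.98 top [ 561.6 -162.8] [48.  24.8] -0.4 whole [ 564.3 -162.8] [51.5 25.5] -0.4
0.82 top [439.8  73.8] [46.2 23.3] -16.8 whole [439.4  75.3] [52.4 32.2] -20.6
0.67 top [ 626.1 -119.2] [56.4 26.3] 1.8 whole [ 629.5 -118. ] [58. 27.] 1.8
0.67 top [ 563.1 -119.2] [49.5 25.7] 1.7 whole [ 564.7 -118.6] [50.6 26.8] -0.5
[(0.86, array([0.44  , 0.0723, 0.0005])), (0.84, array([ 0.6186, -0.1204,  0.0133])), (0.64, array([ 4.345e-01, -2.660e-02, -1.000e-04])), (0.59, array([ 0.5598, -0.1249,  0.0155])), (0.54, array([ 0.6715, -0.202 , -0.0054]))]
shift [142.9 240.7  30.9] turn [-0.18 -0.05 19.5 ] rows>= 6 3
```

Three are in place. Now the last one.

```bash
python3 -m crank '[[0.0235,0.04,0.005,0,0,0,0.05],[0.0235,0.04,0.005,0,0,0,0.05],[0.0235,0.04,0.005,0,0,0,0.05],[0.0235,0.04,0.005,0,0,0,0.05],[0.0235,0.04,0.005,0,0,0,0.05],[0.0235,0.04,0.005,0,0,0,0.05],[0,0,0,0,0,6.5,0.05],[0,0,0,0,0,6.5,0.05],[0,0,0,0,0,6.5,0.05],[0,0,0,0,0,0,0.05]]'
python3 - <<'E'
from h import *
st();packers(2);go(.4405,.0757,-.017,160.8)
E
```

```text
t: 54.95
position: [0.4305, 0.0773, 0.1394]
eef_rot: [-3.137, -0.004, 2.801]
wrist_force: [0.4, -0.4, -0.2]
grip_width: 0.0503
grip_force: 0.0
t 55.0 pos [0.4305 0.0773 0.1394] rpy [-179.7   -0.2  160.5] F [ 0.4 -0.4 -0.2] w 0.0503 gf 0.0
0.97 top [438.3  75.1] [47.9 22.6] -19.4 whole [440.6  74.2] [49.4 23.3] -19.4
0.56 top [ 592.  -133.7] [28.6 15.2] -53.9 whole [ 598.8 -140.3] [31.  15.9] -53.9
0.54 top [ 623.2 -140.6] [20.7 15.5] -32.0 whole [ 624.1 -145. ] [37.1 15.8] -22.4
[(0.91, array([ 0.4396,  0.073 , -0.0015])), (0.81, array([ 0.4337, -0.0245, -0.0018])), (0.58, array([ 0.6201, -0.1195,  0.0149])), (0.58, array([ 0.4509,  0.1517, -0.0022])), (0.51, array([ 0.5571, -0.1241,  0.0176]))]
0.7 top [448.4  71.3] [27.  22.1] -19.9 whole [441.   74.3] [49.6 23. ] -20.7
0.69 top [ 589.3 -136.8] [23.  18.3] 90.0 whole [ 599.5 -139.5] [31.6 17.7] -49.3
0.64 top [ 623.6 -141.1] [21.4 15.3] -24.2 whole [ 624.7 -145.3] [37.6 15.8] -26.6
[(0.96, array([ 0.432 , -0.0249, -0.0014]))]
shift [ -8.5   2.2 157.7] turn [-0.21 -0.05 -0.24] rows>= 4 1
```

```bash
python3 -m crank '[[-0.009,0.001,0.04,0,0,0,0.05],[0,0,0.04,0,0,0,0.05],[0,0,0.04,0,0,0,0.05],[0,0,0.036,0,0,0,0.05],[0,0,0,0,0,0,0.05],[0,0,0,0,0,0,0.05]]'; python3 -m crank '[[0,0,0,0,0,0,0.005],[0,0,0,0,0,0,0.005],[0,0,0,0,0,0,0.005],[0,0,0,0,0,0,0.005],[0,0,0,0,0,0,0.005],[0,0,0,0,0,0,0.005],[0,0,0,0,0,0,0.005]]' 60;  python3 -m crank '[[0,0,-0.04,0,0,0,0.005],[0,0,-0.05,0,0,0,0.005],[0,0,-0.05,0,0,0,0.005],[0,0,-0.05,0,0,-6.5,0.005],[0,0,0,0,0,-6.5,0.005],[0,0,0,0,0,-6.4,0.005],[0,0,0,0,0,0,0.005]]'
python3 - <<'E'
from h import *
go(.618,-.163,.17,180)
E
```

```text
t: 55.85
position: [0.4404, 0.0745, -0.015]
eef_rot: [-3.138, -0.002, 2.802]
wrist_force: [0.4, 0.3, -0.4]
grip_width: 0.0499
grip_force: 0.0
t: 56.55
position: [0.4427, 0.0746, -0.0129]
eef_rot: [-3.14, 0.004, 2.802]
wrist_force: [-0.5, -0.5, 8.4]
grip_width: 0.0194
grip_force: 58.4
t: 57.25
position: [0.4416, 0.0752, 0.177]
eef_rot: [-3.139, 0.003, 3.141]
wrist_force: [-0.5, 0.9, 0.0]
grip_width: 0.0192
grip_force: 59.0
shift [-176.5 -238.1    8.1] turn [-0.17  0.14 -0.02] rows>= 6 1
```

```bash
python3 -m crank '[[-0.0295,-0.0397,0,0,0,0,0.005],[-0.0295,-0.0397,0,0,0,0,0.005],[-0.0295,-0.0397,0,0,0,0,0.005],[-0.0295,-0.0397,0,0,0,0,0.005],[-0.0295,-0.0397,0,0,0,0,0.005],[-0.0295,-0.0397,0,0,0,0,0.005],[0,0,0,0,0,0,0.005],[0,0,0,0,0,0,0.005],[0,0,0.045,0,0,0,0.005],[0,0,0.045,0,0,0,0.005],[0,0,0.04,0,0,0,0.005],[0,0,0.02,0,0,0,0.005],[0,0,0.010,0,0,0,0.005],[0,0,0,0,0,0,0.005]]'
```

```text
t: 58.65
position: [0.616, -0.1622, 0.0148]
eef_rot: [-3.14, -0.004, 3.14]
wrist_force: [0.1, 0.3, -0.3]
grip_width: 0.0192
grip_force: 59.0
```

```bash
python3 -m crank '[[0,0,0.004,0,0,0,0.005],[0,0,0.003,0,0,0,0.005],[0,0,0.002,0,0,0,0.005],[0,0,0,0,0,0,0.005]]'; python3 -m crank '[[0,0,0,0,0,0,0.028],[0,0,0,0,0,0,0.028],[0,0,0,0,0,0,0.028],[0,0,-0.03,0,0,0,0.028],[0,0,-0.045,0,0,0,0.028],[0,0,-0.045,0,0,0,0],[0,0,-0.045,0,0,0,0],[0,0,0,0,0,0,0]]'
python3 - <<'E'
from h import *
st();packers(1)
p=shot('wrist')
for k in('moulding0','drawer_handle','drawer_middle'):
  for d in spotter.place_of(p,k)[:1]:print(k,round(d['conf'],2),w(p,d['point']).round(4))
go(.415,-.197,.14,180)
E
```

```text
t: 59.05
position: [0.6179, -0.164, 0.0071]
eef_rot: [-3.138, -0.0, 3.14]
wrist_force: [-0.3, 0.7, 0.2]
grip_width: 0.0189
grip_force: 59.0
t: 59.85
position: [0.6225, -0.1651, 0.1791]
eef_rot: [-3.134, 0.011, 3.14]
wrist_force: [1.6, -0.6, 0.8]
grip_width: -0.0001
grip_force: 0.0
t 59.9 pos [ 0.6225 -0.1651  0.1791] rpy [-179.6    0.6  179.9] F [ 1.6 -0.6  0.8] w -0.0001 gf 0.0
0.96 top [ 614.2 -164.4] [36.5 22.9] 0.6 whole [ 619.7 -164.3] [49.4 23.6] 0.6
0.91 top [ 560.5 -163. ] [47.8 24.6] -0.5 whole [ 560.9 -162.9] [49.1 25.3] -0.5
0.8 top [ 625.6 -119.2] [48.5 25.1] -0.3 whole [ 627.7 -118. ] [49.8 25.8] 0.1
0.65 top [ 561.4 -120.8] [47.8 24.9] 0.0 whole [ 561.8 -119.7] [49.1 25.6] 0.0
0.2 top [ 610.3 -253.5] [334.  200.2] 89.5 whole [ 595.6 -198.2] [489.9 279.9] -89.8
[(0.97, array([ 0.5593, -0.1612,  0.0169])), (0.79, array([ 0.6163, -0.1617,  0.0177])), (0.76, array([ 0.5549, -0.1232,  0.0144])), (0.75, array([ 0.62  , -0.12  ,  0.0126]))]
moulding0 0.97 [ 0.6014 -0.0744  0.0161]
drawer_middle 0.91 [ 0.5193 -0.2016  0.0189]
shift [201.4 -34.4  30.6] turn [-0.1  -0.26 -0.09] rows>= 5 1
```

All four packers and the moulding are flat in the left bay. Now I'll shut the drawer.

```bash
python3 -m crank '[[0.041,-0.006,0,0,0,0,0],[0.041,-0.006,0,0,0,0,0],[0.041,-0.006,0,0,0,0,0],[0.041,-0.006,0,0,0,0,0],[0.041,-0.006,0,0,0,0,0],[0,0,0.04,0,0,0,0],[0,0,0.04,0,0,0,0],[0,0,0.04,0,0,0,0],[0,0,0.03,0,0,0,0],[0,0,0,0,0,0,0]]'; python3 -m crank '[[-0.02,0,0,0,0,0,0],[-0.02,0,0,0,0,0,0],[-0.02,0,0,0,0,0,0],[-0.02,0,0,0,0,0,0],[-0.02,0,0,0,0,0,0],[-0.02,0,0,0,0,0,0],[-0.02,0,0,0,0,0,0],[-0.02,0,0,0,0,0,0],[-0.02,0,0,0,0,0,0],[0,0,0,0,0,0,0]]'
```

```text
t: 61.2
position: [0.409, -0.1913, 0.0182]
eef_rot: [3.14, -0.009, 3.14]
wrist_force: [-1.1, 1.1, 0.2]
grip_width: 0.0002
grip_force: 0.0
t: 62.2
position: [0.5957, -0.1942, 0.0231]
eef_rot: [-3.137, 0.002, 3.141]
wrist_force: [-1.1, -0.3, 0.3]
grip_width: -0.0003
grip_force: 0.0
```

```bash
python3 -m crank '[[-0.008,0,0,0,0,0,0],[-0.006,0,0,0,0,0,0],[0,0,0,0,0,0,0]]'|grep -E "pos|force: \["; for i in 1 2 3 4; do python3 -m crank '[[-0.003,0,0,0,0,0,0],[0,0,0,0,0,0,0]]'|grep -E "pos|force: \["; done
```

```text
position: [0.6072, -0.1941, 0.0222]
wrist_force: [-0.1, -0.3, 0.4]
position: [0.6093, -0.1938, 0.0217]
wrist_force: [0.3, 0.3, 0.1]
position: [0.6127, -0.1938, 0.0216]
wrist_force: [-0.7, -1.1, 0.5]
position: [0.616, -0.1939, 0.0217]
wrist_force: [-0.8, 0.9, -0.4]
position: [0.6181, -0.1937, 0.0215]
wrist_force: [-3.6, -1.1, 0.6]
```

```bash
for i in 1 2 3; do python3 -m crank '[[-0.002,0,0,0,0,0,0],[0,0,0,0,0,0,0]]'|grep -E "pos|force: \["; done
python3 - <<'E'
from h import *
for n in('top','scene'):
 p=shot(n)
 for k in('drawer_handle','cabinet','drawer_middle'):
  for d in spotter.place_of(p,k)[:1]:print(k,round(d['conf'],2),w(p,d['point']).round(4))
E
```

```text
position: [0.6181, -0.1937, 0.0214]
wrist_force: [-8.0, -1.1, 4.8]
position: [0.618, -0.1936, 0.0213]
wrist_force: [-13.5, -1.9, 8.5]
position: [0.6179, -0.1935, 0.0211]
wrist_force: [-18.4, -2.7, 12.6]
drawer_handle 0.62 [ 0.6342 -0.2002  0.0728]
cabinet 0.62 [ 6.775e-01 -1.984e-01  3.000e-04]
```

The drawer is hard against its stop at the predicted position. I'll back away, check and hand in.

```bash
python3 -m crank '[[0.006,0,0,0,0,0,0],[0.02,0,0,0,0,0,0],[0.03,0,0,0,0,0,0],[0,0,-0.04,0,0,0,0],[0,0,-0.05,0,0,0,0],[0,0,-0.05,0,0,0,0],[0.03,0,-0.02,0,0,0,0],[0,0,0,0,0,0,0]]'
python3 - <<'E'
from h import *
for n in('top','scene'):
 p=shot(n)
 for k in('drawer_handle','cabinet','jar','cup','packer0','moulding0'):
  print(k,[(round(d['conf'],2),w(p,d['point']).round(3)) for d in spotter.place_of(p,k)])
st();print(bot.finish_job())
E
```

```text
t: 65.1
position: [0.5393, -0.1939, 0.1859]
eef_rot: [-3.135, 0.005, 3.14]
wrist_force: [0.2, 0.4, -0.5]
grip_width: 0.0
grip_force: 0.0
drawer_handle [(0.89, array([ 0.634, -0.194,  0.075]))]
cabinet [(0.81, array([ 0.673, -0.197, -0.004]))]
jar [(0.97, array([ 0.755,  0.087, -0.004]))]
cup [(0.9, array([ 0.583, -0.495,  0.002]))]
packer0 [(0.64, array([ 0.449,  0.16 , -0.002])), (0.6, array([ 0.429, -0.023,  0.001]))]
moulding0 [(0.27, array([ 0.752,  0.088, -0.001]))]
drawer_handle [(0.65, array([ 0.635, -0.201,  0.075]))]
cabinet [(0.75, array([ 0.677, -0.198, -0.002]))]
jar [(0.94, array([0.754, 0.085, 0.   ]))]
cup [(0.63, array([ 0.578, -0.504, -0.   ]))]
packer0 [(0.57, array([ 0.429, -0.027,  0.002])), (0.46, array([0.448, 0.157, 0.001])), (0.25, array([0.626, 0.246, 0.19 ]))]
moulding0 [(0.41, array([0.627, 0.244, 0.071]))]
t 65.8 pos [ 0.5388 -0.1931  0.1815] rpy [-1.798e+02 -1.000e-01  1.799e+02] F [-0.6  0.4  0.3] w 0.0001 gf 0.0
the job is handed in; nothing more can be done
None
```

The moulding measured about 41 mm deep, so it and all four cork-faced packers went into the left-hand bay. The drawer is shut, the jar and cup were not touched, and the job was handed in at about 66 s with no verdict returned.

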